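# Set up the soap-stamping jig

### The arm

A 6-joint arm with a two-finger parallel gripper is mounted at the origin on a cart in front of the work surface, level with it; the furniture and walls round the work are solid. World frame = base frame: x ahead of the robot, y to its left, z up, the work surface at z = 0. Lengths are in mm, angles in rad, forces in N, time in s.
With the tool pointing down it reaches from about 350 to 775 mm from the base axis. Payload 7.3 kg.
Tool frame: the origin (TCP) lies at the very end of the fingers, on their centre line; the grasp point (between the pads) lies behind it (bot.grip_point_offset is the z of the grasp point in the tool frame, in mm); z points along the fingers, y is the line along which they close (so a half turn about z gives the same grasp; the last joint's range is limited). The gripper opens to 92 mm and grips with 3 to 60 N. Pads are 19 mm wide; open, the fingers measure 130 mm over their backs; the gripper's body (75 mm by 190 mm) begins 47 mm behind the grasp point.
Start: joints at [0.992, 0.342, 1.524, -0, 1.275, -0.146], TCP at [220.181, 476.619, 226.741] pointing down, gripper open.
Joint ranges: [-2.53, 2.53], [-0.77, 2.02], [0.04, 2.7], [-1, 4.14], [0.28, 2.66], [-3.11, 3.11]. Speed limits (rad/s): [2.57, 2.57, 3.14, 3.14, 3.14, 3.14].

### API

Orientations are given as [roll, pitch, yaw] about the fixed x, y, z axes, in that order (R = Rz(yaw) Ry(pitch) Rx(roll)).
In Python, from plant import bot gives the robot as it stands. The module is installed in compiled form; this text tells all that it offers.
- The arm moves only by the shell command python3 -m crank 'ROWS'. ROWS is JSON, a list that holds one entry, the list of rows, each a list of 5 numbers: the opening, from 0 (shut) to 1 (fully open), then the shift along the tool's x, y, z in cm, then the turn about the tool's z in degrees. In form: [[[claw, x, y, z, turn], ...]]. A call has exactly 10 rows; each row is the pose to reach, as a shift and turn from the pose commanded when the call began, along the tool's axes at that moment; what a row does not reach only later rows make up. A row lasts 1/10 s, in which the tool goes at most 50 mm and 8.59 degrees, less where a joint would pass 70% of its speed; a pose out of reach is approached as far as the arm can. A call with a gripper value outside its range is refused whole. The fingers move at their own pace and stop on an object; the grip force is fixed at half the most. Time passes only in rows, so rows that repeat a pose let the fingers close, or fill a call up. It gives the time, the measured TCP pose, the force, the opening and the grip force at its end, in the units of the state.
- bot.get_obs(): the state, without advancing time (a new reading comes with each control period).
- bot.capture(name): name is "scene" or "top" or "wrist"; returns (picture, depth): 384x512x3 uint8, red, green, blue; 384x512 float32, mm along the optical axis (not along the pixel's ray), 0 where there is no reading.
- bot.calibration(name): a dict with "vertical_fov" (degrees; the focal length in pixels is half the picture's height over the tangent of half this angle, whatever the lens; pixels are square), "cx", "cy" (the principal point, pixels), "rvec" (rotation vector, rad) and "tvec" (3), from world to camera coordinates, as OpenCV has them; the wrist camera has in their place "tool_from_camera" (4x4, takes a point from camera to tool coordinates, whose origin is the TCP and whose axes are the flange's). Camera axes: x right, y down, z forward; pixel columns grow to the right and rows downward; lengths in mm; the calibration is good to about 2 mm. The wrist camera is an equidistant fisheye: a pixel r from the principal point sees the ray r / f radians off the axis. A picture is of the moment at which its call begins: read the wrist's pose just before it. calibration takes no time and is no camera call.
- bot.close_job(): hands the job in; it is judged then, once.
The state is a dict: "time": time; "joint_positions": joint angles; "dq": joint speeds; "tau": joint torques, N m; "tool_pos": TCP position; "tcp_rot": TCP orientation; "contact_force": force on the tool from outside, world axes, zero at the start; "moment": the same for the moment, N m; "grip_width": finger opening in mm; "finger_force": force on a finger pad.
Only numpy, scipy, OpenCV 4.12 (cv2) and the standard library are available. Lean on these libraries where they do the work, as an engineer would, in place of code of your own. Each camera call takes 0.05 s, during which the arm holds its last target. There are 200 camera calls.

### The job

Get the stamping jig ready for a batch: set every loose round soap cake upright in a pocket of the wooden board, one to a pocket, and slide the board along the bench (never lifting it off) home into the corner of the jig, square against the back fence and the end stop. The cam clamp was left locked: first open it fully by setting both pins of the T-handled spanner in the holes of its collar and turning that anticlockwise to its stop, and once the board is home turn it clockwise to its stop with the spanner again, so that the cam holds the board. Turn the collar only with the spanner, stand the spanner back in the slot of its stand at the end, and leave the tub, the oil bottle and the wooden soap stamp where they stand.

Things in the scene. Friction and masses are not known exactly. Their poses are not given: they have to be found in the camera images.
- cake_0: round fluted brown soap cake, 50 mm across, 24 to 26 mm high, lying flat on the bench; origin: centre of its underside, z up. One of two to four cakes (absent ones read None). 0.055 kg
- cake_1: round fluted brown soap cake, 50 mm across, 24 to 26 mm high, lying flat on the bench; origin: centre of its underside, z up. One of two to four cakes (absent ones read None). 0.055 kg
- cake_2: round fluted brown soap cake, 50 mm across, 24 to 26 mm high, lying flat on the bench; origin: centre of its underside, z up. One of two to four cakes (absent ones read None). 0.055 kg
- cake_3: round fluted brown soap cake, 50 mm across, 24 to 26 mm high, lying flat on the bench; origin: centre of its underside, z up. One of two to four cakes (absent ones read None). 0.055 kg
- board: loose beech stamping board, 150 mm along its x, 180 mm along its y, 20 mm thick, 0.55 kg, too wide to grip; four round pockets 60 mm across and 8 mm deep, open at the top, centred at x = +-36 mm, y = +-44 mm. Origin: centre of its underside. It starts flat on the bench to the left of the jig with its -y end towards the jig, and goes in that end first
- pocket_0 (a point): centre of the floor of one of the board's pockets (12 mm above the board's underside); it moves with the board, axes as the board's
- pocket_1 (a point): centre of the floor of one of the board's pockets (12 mm above the board's underside); it moves with the board, axes as the board's
- pocket_2 (a point): centre of the floor of one of the board's pockets (12 mm above the board's underside); it moves with the board, axes as the board's
- pocket_3 (a point): centre of the floor of one of the board's pockets (12 mm above the board's underside); it moves with the board, axes as the board's
- jig_home (a point): point on the bench where the board's origin lies when the board is home in the jig, with the board's axes then (not a half turn). The board enters along this frame's -y; with the clamp fully open it has 8 mm of play between back fence and cam, too little to enter when it is locked; the closing cam presses it against the fence over the last millimetres
- jig: jig fixed to the bench, origin and axes as jig_home. Wooden, 24 mm high and thick: back fence along y, face at x = +75 mm, from y = -114 to +35 mm, with a mouth flared outward by 25 degrees on to y = +71 mm; end stop along x, face at y = -90 mm, from x = -50 to +75 mm. The cam clamp stands on the -x side, its axis at x = -117 mm, y = 0, on a 3 mm plate
- collar (a joint): angle of the clamp collar about its upright axis, rad, positive clockwise from above: 0 is its stop fully open, 1.5 its stop fully locked; it starts locked, at 1.2 to 1.5. It stays where left (friction 0.06 N m, up to about 0.5 N m as the cam bears on the board). The cam, a steel disc under the collar, 64 mm across and 10 mm off the axis, lies 4 to 23 mm above the bench
- collar_top (a point): centre of the collar's top face, on its axis, 40 mm above the bench and 117 mm to -x of jig_home; it turns with the collar. The collar is a dark steel disc 66 mm across with two through holes 12 mm wide, 16 mm deep, at x = +-20 mm of this point's frame
- spanner: loose dark steel two-pin spanner with T-handle, 0.22 kg. Origin: midway between its pin tips; z up, x along pins and handle. Pins 8 mm thick at x = +-20 mm, 14 mm long; foot bar 60 x 22 mm, z = 14 to 22 mm; stem; handle bar 110 x 16 x 16 mm, z = 40 to 56 mm. Starts in its stand. Engaged, its foot rests on the collar, its origin 14 mm below the collar's top
- spanner_grip (a point): centre of the spanner's handle bar, 48 mm above its origin, same axes
- stand_slot (a point): centre of the top face of the spanner's stand, a fixed wooden block 90 x 46 mm, 26 mm high; the slot in it is 56 mm along this point's x, 14 mm along its y and 20 mm deep. The parked spanner's foot rests on the block, pins in the slot, its x along the slot's x either way round, its origin 14 mm below this point
- tub_blue_lid: round tub with a blue lid, 112 mm across, 83 mm high, to be left alone; origin: centre of its underside
- bottle_oil: tall oil bottle, 64 mm across, 212 mm high, to be left alone; origin: centre of its underside
- stamp: turned wooden soap stamp, 38 mm across, 54 mm high, behind the jig, to be left alone; origin: centre of its underside
- spray_pen: slim clear spray bottle, 17 mm across, 130 mm high, fixed to the bench to the right of the jig; only to be steered clear of; origin: centre of its underside
There are look-alikes about, which are no part of the job. There is more than one size of the spanner; the job needs the middle-sized.

How it is judged (in metres and radians):
On the way, in this order (a step that is already met when the one before it is completed fails the run):
1. with both pins of the spanner in the collar, the clamp is turned open (value of joint collar below 0.3 rad and horizontal distance between spanner and collar_top below 0.008 m and z of spanner in the frame of collar_top below -0.006 m), for 0.2 s.
2. with the board home and both pins of the spanner in the collar, the collar is turned to its locked position (x of board in the frame of jig_home between -0.004 and 0.004 m and y of board in the frame of jig_home between -0.004 and 0.005 m and angle between the x axis of board and the x axis of jig_home, either way round below 0.04 rad and value of joint collar above 1.2 rad and contact force between collar and board above 1 N and horizontal distance between spanner and collar_top below 0.008 m and z of spanner in the frame of collar_top below -0.006 m), for 0.2 s.
At the end, for the whole second after the job is handed in: Each cake present lies flat on the floor of a pocket, within 9 mm of its centre; the board is within 4 mm (y: 5 mm) and 0.04 rad of home; the collar is beyond 1.2 rad, its cam pressing the board with over 1 N; the spanner stands upright in its stand, pins in the slot; all at rest (x of board in the frame of jig_home between -0.004 and 0.004 m and y of board in the frame of jig_home between -0.004 and 0.005 m and angle between the x axis of board and the x axis of jig_home, either way round below 0.04 rad and value of joint collar above 1.2 rad and contact force between collar and board above 1 N and ((horizontal distance between cake_0 and pocket_0 below 0.009 m and z of cake_0 in the frame of pocket_0 below 0.004 m) or (horizontal distance between cake_0 and pocket_1 below 0.009 m and z of cake_0 in the frame of pocket_1 below 0.004 m) or (horizontal distance between cake_0 and pocket_2 below 0.009 m and z of cake_0 in the frame of pocket_2 below 0.004 m) or (horizontal distance between cake_0 and pocket_3 below 0.009 m and z of cake_0 in the frame of pocket_3 below 0.004 m)) and angle between each of cake_0, cake_1, cake_2, cake_3, spanner's own z axis and vertical below 0.12 rad and linear speed of each of cake_0, cake_1, cake_2, cake_3, spanner below 0.02 m/s and ((horizontal distance between cake_1 and pocket_0 below 0.009 m and z of cake_1 in the frame of pocket_0 below 0.004 m) or (horizontal distance between cake_1 and pocket_1 below 0.009 m and z of cake_1 in the frame of pocket_1 below 0.004 m) or (horizontal distance between cake_1 and pocket_2 below 0.009 m and z of cake_1 in the frame of pocket_2 below 0.004 m) or (horizontal distance between cake_1 and pocket_3 below 0.009 m and z of cake_1 in the frame of pocket_3 below 0.004 m)) and ((horizontal distance between cake_2 and pocket_0 below 0.009 m and z of cake_2 in the frame of pocket_0 below 0.004 m) or (horizontal distance between cake_2 and pocket_1 below 0.009 m and z of cake_2 in the frame of pocket_1 below 0.004 m) or (horizontal distance between cake_2 and pocket_2 below 0.009 m and z of cake_2 in the frame of pocket_2 below 0.004 m) or (horizontal distance between cake_2 and pocket_3 below 0.009 m and z of cake_2 in the frame of pocket_3 below 0.004 m)) and ((horizontal distance between cake_3 and pocket_0 below 0.009 m and z of cake_3 in the frame of pocket_0 below 0.004 m) or (horizontal distance between cake_3 and pocket_1 below 0.009 m and z of cake_3 in the frame of pocket_1 below 0.004 m) or (horizontal distance between cake_3 and pocket_2 below 0.009 m and z of cake_3 in the frame of pocket_2 below 0.004 m) or (horizontal distance between cake_3 and pocket_3 below 0.009 m and z of cake_3 in the frame of pocket_3 below 0.004 m)) and horizontal distance between spanner and stand_slot below 0.01 m and z of spanner in the frame of stand_slot below -0.01 m and linear speed of board below 0.01 m/s); the robot touches nothing.
It fails at once if the board is lifted or tipped (height (world z) of board above 0.015 m or angle between board's own z axis and vertical above 0.12 rad).
It fails at once if the collar is turned by the fingers instead of the spanner (contact force between the fingers and collar above 4 N).
It fails at once if the tub, the oil bottle or the wooden stamp is disturbed (distance of any of tub_blue_lid, bottle_oil, stamp from where it was at the start of the episode above 0.03 m).
Of cake_0, cake_1, cake_2, cake_3 only 2 to 4 are there at a start; the rules pass over those that are not, and their reading is None.
At some moment in a run one of cake_0, cake_1, cake_2, cake_3 may be knocked a few centimetres aside while the robot is not near it.
It also fails if it takes over 210 s, if anything falls off the work surface, if the arm or the gripper's body presses on something with over 40 N, if the wrist force passes 120 N, or if a joint passes its speed limit or range.

## Working session

There is one attempt and no reset: what is moved stays moved. The work goes in short steps, Python scripts to look and compute and a shell command to move; the robot and the scene stay as the last step left them, time stands still between calls to the robot, and variables do not carry over. Pictures are saved under pics/ and viewed, at most 14 in all, crops included, and the job is handed in when it is done.

```bash
mkdir -p pics
cat > h.py <<'E'
import numpy as np, cv2
from plant import bot
from scipy.spatial.transform import Rotation as R
def cap(n,save=None):
    o=bot.get_obs(); im,d=bot.capture(n)
    if save: cv2.imwrite('pics/'+save,im[:,:,::-1])
    np.savez('/tmp/'+n+'.npz',im=im,d=d,p=o['tool_pos'],r=o['tcp_rot'])
    return im,d,o
def K(n):
    c=bot.calibration(n); f=192/np.tan(np.radians(c['vertical_fov']/2)); return c,f
def cam(n,o=None):
    c,f=K(n)
    if n=='wrist':
        T=np.array(c['tool_from_camera']); Rt=R.from_euler('xyz',o['tcp_rot']).as_matrix()
        return Rt@T[:3,:3], Rt@T[:3,3]+np.array(o['tool_pos']),c,f
    Rm=cv2.Rodrigues(np.array(c['rvec'],float))[0]; return Rm.T,-Rm.T@np.array(c['tvec'],float).ravel(),c,f
def rays(n,uv,o=None):
    Rc,C,c,f=cam(n,o); uv=np.atleast_2d(uv).astype(float); x=(uv[:,0]-c['cx'])/f; y=(uv[:,1]-c['cy'])/f
    if n=='wrist':
        r=np.hypot(x,y)+1e-9; v=np.c_[np.sin(r)*x/r,np.sin(r)*y/r,np.cos(r)]
    else: v=np.c_[x,y,np.ones_like(x)]
    return C,v@Rc.T
def px(n,uv,z,o=None):
    C,v=rays(n,uv,o); return C+v*((z-C[2])/v[:,2])[:,None]
def cloud(n,d,o=None):
    v,u=np.mgrid[0:384,0:512]; uv=np.c_[u.ravel(),v.ravel()]
    Rc,C,c,f=cam(n,o); _,w=rays(n,uv,o); zc=(w@Rc)[:,2]
    return (C+w*(d.ravel()/np.where(abs(zc)<1e-6,1,zc))[:,None]).reshape(384,512,3)
E
python3 - <<'E'
from h import *
print(bot.get_obs(), bot.grip_point_offset)
for n in('scene','top','wrist'):
    im,d,o=cap(n,n+'0.png'); c,f=K(n); print(n,f,{k:np.round(v,3).tolist() for k,v in c.items()}); print(np.round(cam(n,o)[1]))
E
```

```text
{'time': 0.0, 'joint_positions': array([ 9.91978451e-01,  3.42735941e-01,  1.52504519e+00, -4.52311094e-05,
        1.27538409e+00, -1.45991379e-01]), 'dq': array([-0.00020172,  0.00140653, -0.00075356, -0.00076143,  0.00043469,
       -0.00059461]), 'tau': array([ 6.30788036e-04, -4.31246746e+01, -2.44210660e+01,  7.16690160e-02,
        5.60832547e-02, -1.24039111e-04]), 'tool_pos': array([219.96223087, 476.23811092, 226.02826787]), 'tcp_rot': array([-3.14003051e+00, -1.85976940e-04,  2.70877921e+00]), 'contact_force': array([-0.41213951, -0.01087572,  0.04401172]), 'moment': array([ 0.04514985, -0.03971221, -0.00880343]), 'finger_force': 0.0, 'grip_width': 91.9078339327936} -18.8
scene 491.9682271623585 {'vertical_fov': 42.638, 'cx': 259.801, 'cy': 193.108, 'rvec': [1.874, -1.071, 0.582], 'tvec': [-337.575, 339.313, 1036.518]}
[-431. -680.  810.]
top 458.7786995282032 {'vertical_fov': 45.419, 'cx': 258.388, 'cy': 193.991, 'rvec': [2.157, -2.144, 0.236], 'tvec': [-50.637, 617.239, 1575.991]}
[ 335.   25. 1660.]
wrist 297.3186396354542 {'vertical_fov': 65.706, 'cx': 261.422, 'cy': 194.609, 'tool_from_camera': [[-0.0, -0.96, -0.28, 74.915], [1.0, -0.0, 0.0, 0.482], [-0.0, -0.28, 0.96, -157.992], [0.0, 0.0, 0.0, 1.0]]}
[152. 508. 384.]
```

View pics/top0.png

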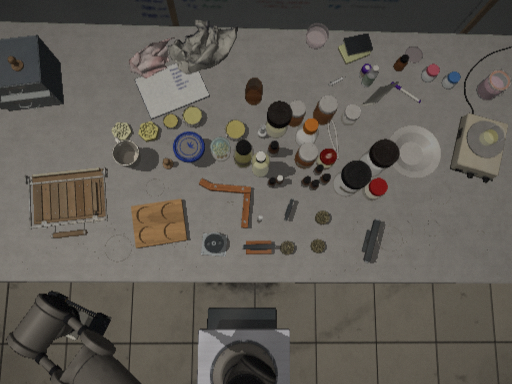

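View pics/scene0.png

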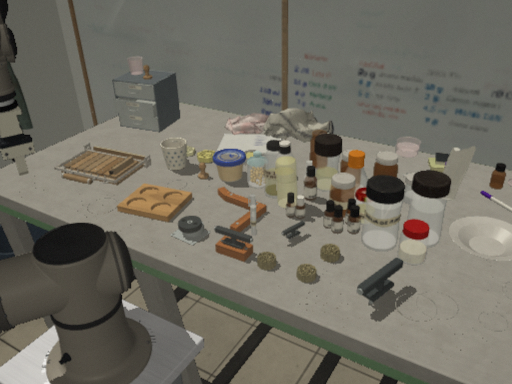

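Run:
```python
from h import *
z=np.load('/tmp/top.npz'); im,d=z['im'],z['d']
P=cloud('top',d); print('bench z',np.median(P[255:275,100:400,2]))
cv2.imwrite('pics/topc.png',cv2.resize(im[175:275,120:345],None,fx=3.5,fy=3.5,interpolation=cv2.INTER_CUBIC)[:,:,::-1])
hsv=cv2.cvtColor(im,cv2.COLOR_RGB2HSV)
for (u,v) in [(159,222),(214,243),(225,187),(247,210),(259,247),(288,247),(319,245),(323,216),(291,210)]: print((u,v),hsv[v,u],np.round(P[v,u]))
H=P[:,:,2]; m=((H>12)&(H<75)).astype(np.uint8); m[:170]=0;m[280:]=0;m[:,:115]=0;m[:,345:]=0
n,l,s,c=cv2.connectedComponentsWithStats(m)
for i in range(1,n):
    if s[i,4]<15: continue
    q=P[l==i]; r=cv2.minAreaRect(q[:,:2].astype(np.float32)); print(s[i],np.round(r[0]),np.round(r[1]),round(r[2],1),'z',np.round(np.percentile(q[:,2],[50,95])))
```

```text
bench z 1.0331439215744922
(159, 222) [ 16 124 121] [519. 305.  22.]
(214, 243) [90 13 79] [444. 108.  42.]
(225, 187) [ 13 160 118] [647.  73.  27.]
(247, 210) [ 12 161 125] [565.  -8.  19.]
(259, 247) [90  9 56] [429. -49.  71.]
(288, 247) [21 67 65] [ 432. -154.   23.]
(319, 245) [22 85 66] [ 440. -265.   29.]
(323, 216) [22 75 61] [ 544. -282.   25.]
(291, 210) [10 22 70] [ 569. -169.    2.]
[252 170  17   6  48] [700. -54.] [20. 58.] 1.1 z [45. 71.]
[313 170  10   5  37] [ 705. -264.] [28. 12.] 77.4 z [41. 62.]
[319 173  11  12  68] [ 677. -283.] [34. 24.] 37.2 z [48. 72.]
[333 172  12  24 108] [ 657. -335.] [83. 27.] 18.2 z [46. 72.]
[268 175  16  12 107] [ 670. -110.] [27. 57.] 22.7 z [50. 74.]
[301 176  18  14 109] [ 660. -232.] [64. 27.] 59.9 z [49. 70.]
[199 178  52  50 592] [592.  79.] [197. 151.] 81.4 z [24. 30.]
[ 131  198   56   50 1828] [518. 308.] [151. 182.] 9.3 z [19. 26.]
[284 198  10  22  85] [ 569. -157.] [15. 81.] 74.7 z [40. 47.]
[316 210  14  14 152] [ 543. -279.] [48. 47.] 6.1 z [24. 31.]
[204 231  20  22 319] [450. 109.] [65. 73.] 73.7 z [40. 46.]
[243 239  33  15 370] [435. -49.] [ 49. 112.] 3.7 z [32. 72.]
[311 239  14  14 144] [ 439. -260.] [46. 47.] 4.2 z [22. 29.]
[280 240  14  14 145] [ 433. -150.] [46. 47.] 11.6 z [24. 31.]
```

View pics/topc.png

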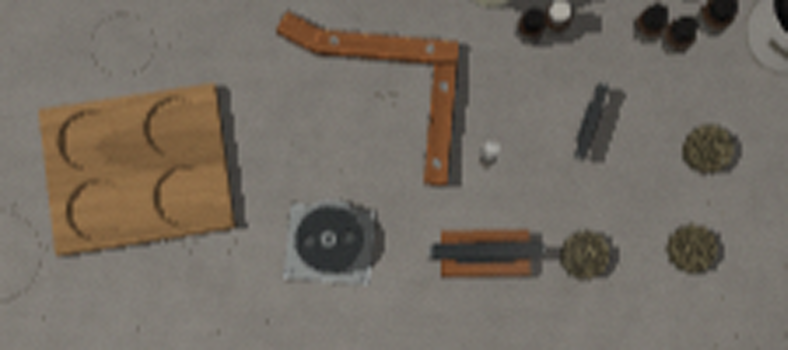

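The top view shows the board (crop 40-240, 85-255), the jig, the collar (330,240), the stand with the middle spanner (490,250), and three cakes at (588,254), (695,249) and (711,149). Next I move to a wrist view over the jig.

```bash
cat >> h.py <<'E'
def go(x,y,z,yawdeg,p=None):
    """print shift in tool cm/deg from present pose p=(x,y,z,yawdeg) to the target"""
    if p is None:
        o=bot.get_obs(); p=list(o['tool_pos'])+[np.degrees(o['tcp_rot'][2])]
    a=np.radians(p[3]); dx,dy=x-p[0],y-p[1]; t=(p[3]-yawdeg+180)%360-180
    print('row: x %.2f y %.2f z %.2f turn %.1f'%((dx*np.cos(a)+dy*np.sin(a))/10,(dx*np.sin(a)-dy*np.cos(a))/10,(p[2]-z)/10,t))
def pose():
    o=bot.get_obs(); print('t %.2f'%o['time'],np.round(o['tool_pos'],1),np.round(np.degrees(o['tcp_rot']),1),'F',np.round(o['contact_force'],1),'M',np.round(o['moment'],2),'w %.1f f %.1f j6 %.2f'%(o['grip_width'],o['finger_force'],o['joint_positions'][5]))
E
python3 -m crank '[[[1,-41.9,-28.7,-7.4,65.2],[1,-41.9,-28.7,-7.4,65.2],[1,-41.9,-28.7,-7.4,65.2],[1,-41.9,-28.7,-7.4,65.2],[1,-41.9,-28.7,-7.4,65.2],[1,-41.9,-28.7,-7.4,65.2],[1,-41.9,-28.7,-7.4,65.2],[1,-41.9,-28.7,-7.4,65.2],[1,-41.9,-28.7,-7.4,65.2],[1,-41.9,-28.7,-7.4,65.2]]]'
python3 -m crank '[[[1,0,0,0,0],[1,0,0,0,0],[1,0,0,0,0],[1,0,0,0,0],[1,0,0,0,0],[1,0,0,0,0],[1,0,0,0,0],[1,0,0,0,0],[1,0,0,0,0],[1,0,0,0,0]]]'
python3 - <<'E'
from h import *
pose(); cap('wrist','w1.png'); pose()
E
```

```text
time: 1.15
tool_pos: [474.0, 49.6, 299.1]
tcp_rot: [3.142, -0.0, 1.57]
contact_force: [-0.2, 1.3, -0.8]
grip_width: 92.1
finger_force: 0.0
time: 2.15
tool_pos: [473.5, 51.6, 298.8]
tcp_rot: [3.142, -0.0, 1.571]
contact_force: [-0.4, 0.3, -0.3]
grip_width: 91.6
finger_force: 0.0
t 2.15 [473.5  51.6 298.8] [180.  -0.  90.] F [-0.4  0.3 -0.3] M [-0.08  0.05 -0.03] w 91.6 f 0.0 j6 -0.05
t 2.20 [473.5  51.6 298.8] [180.  -0.  90.] F [-0.9 -0.   0.1] M [-0.05  0.03 -0.02] w 92.0 f 0.0 j6 -0.05
```

View pics/w1.png

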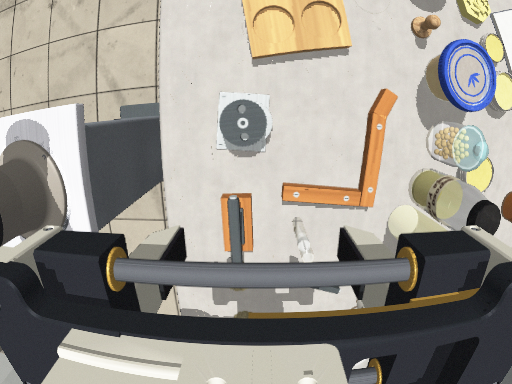

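The wrist view shows the collar at (243,122) with its holes at about (243,107) and (243,139), fence screws at (380,126) and (367,191), end-stop screws at (291,193) and (360,195), and the stand at (237,222). Now I measure these.

Run:
```python
from h import *
z=np.load('/tmp/wrist.npz'); im,d=z['im'],z['d']; o=dict(tool_pos=z['p'],tcp_rot=z['r'])
hsv=cv2.cvtColor(im,cv2.COLOR_RGB2HSV); P=cloud('wrist',d,o)
print('bench z',np.median(P[150:180,300:340,2]), 'collar z',np.median(P[118:128,225:235,2]))
om=cv2.inRange(hsv,(5,130,60),(16,255,255)); om[225:]=0 if False else om[225:]
n,l,s,c=cv2.connectedComponentsWithStats(om)
for i in range(1,n):
    if s[i,4]<300 or s[i,1]>240: continue
    m=((l==i)*255).astype(np.uint8); cs,_=cv2.findContours(m,cv2.RETR_EXTERNAL,cv2.CHAIN_APPROX_NONE)
    ap=cv2.approxPolyDP(cs[0],3,True)[:,0]; print('comp',s[i]); 
    for a,w in zip(ap,px('wrist',ap,25,o)): print(a,np.round(w[:2],1))
    f=np.zeros_like(m); cv2.drawContours(f,cs,0,255,-1); k,ll,ss,cc=cv2.connectedComponentsWithStats(((f>0)&(m==0)).astype(np.uint8))
    for j in range(1,k):
        if 5<ss[j,4]<150: print(' screw',ss[j,4],cc[j].round(1),np.round(px('wrist',cc[j],24,o)[0,:2],1))
g=hsv[:,:,2].astype(int); dk=((g<90)).astype(np.uint8); dk[:80]=0;dk[165:]=0;dk[:,:212]=0;dk[:,280:]=0
n,l,s,c=cv2.connectedComponentsWithStats(dk); i=1+np.argmax(s[1:,4]); cs,_=cv2.findContours((l==i).astype(np.uint8),cv2.RETR_EXTERNAL,cv2.CHAIN_APPROX_NONE)
(e)=cv2.fitEllipse(cs[0]); print('collar ell',e,px('wrist',e[0],40,o)[0].round(1))
cr=cv2.resize(im[85:255,205:300],None,fx=5,fy=3.5,interpolation=cv2.INTER_CUBIC); cr=cv2.resize(im[85:255,205:300],None,fx=3.5,fy=3.5,interpolation=cv2.INTER_CUBIC)
cv2.imwrite('pics/w1c.png',np.clip(cr.astype(int)*2,0,255).astype(np.uint8)[:,:,::-1])
```

```text
bench z 0.024767027504225325 collar z 39.996107133262825
comp [ 282   89  115  118 3196]
[396  96] [680.1 158.5]
[387  89] [664.3 167.9]
[381  90] [654.2 165.4]
[370 110] [636.9 133.4]
[358 190] [625.1   9. ]
[283 183] [506.6  19.6]
[283 200] [507.2  -7.1]
[371 206] [650.1 -17.6]
[384 117] [660.6 124.3]
 screw 35 [379.1 126.1] [653.3 109.8]
 screw 33 [370.  189.2] [645.7  10. ]
 screw 37 [295.9 194.1] [526.8   2. ]
 screw 34 [346.  198.1] [606.5  -4.5]
comp [221 194  32  57 877]
[223 194] [415.9   2.5]
[225 250] [415.  -92.4]
[230 250] [423.2 -92.3]
[226 203] [420.  -11.9]
[230 194] [426.6   2.5]
[237 195] [437.3   0.9]
[243 208] [446.  -19.9]
[242 250] [442.8 -92.1]
[251 250] [457.4 -92. ]
[250 194] [457.    2.5]
collar ell ((240.9178924560547, 138.0653533935547), (1.4715476036071777, 4.205250263214111), 155.04434204101562) [445.6  88.4  40. ]
```

View pics/w1c.png

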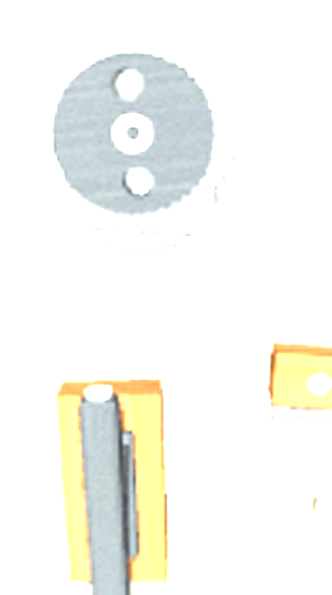

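Run:
```python
from h import *
z=np.load('/tmp/wrist.npz'); im,d=z['im'],z['d']; o=dict(tool_pos=z['p'],tcp_rot=z['r'])
P=cloud('wrist',d,o)
print('collar,holes',px('wrist',[(243.1,123),(241.9,109),(244.7,136.7)],40,o).round(1).tolist())
S=P[185:252,205:275].reshape(-1,3)
h=S[(S[:,2]>62)&(S[:,2]<74)&(S[:,0]>400)&(S[:,0]<470)&(S[:,1]>-90)]; print('handle',h[:,:2].min(0),h[:,:2].max(0),np.median(h,0),cv2.minAreaRect(h[:,:2].astype(np.float32)))
k=np.polyfit(h[:,1],h[:,0],1); print('x of handle vs y',k)
s=S[(abs(S[:,2]-26)<3)&(S[:,0]>400)&(S[:,0]<475)&(S[:,1]>-92)]; print('stand',np.percentile(s[:,:2],[.5,99.5],axis=0).round(1).tolist())
for y in(-10,-40,-70): q=s[abs(s[:,1]-y)<5]; print(y,np.percentile(q[:,0],[1,99]).round(1))
# top camera
t=np.load('/tmp/top.npz'); P=cloud('top',t['d']).reshape(-1,3)
h=P[(P[:,2]>58)&(P[:,2]<80)&(abs(P[:,0]-435)<30)&(abs(P[:,1]+48)<75)]; print('top handle',np.percentile(h[:,:2],[1,99],axis=0).round(1).tolist(),cv2.minAreaRect(h[:,:2].astype(np.float32)))
```

```text
collar,holes [[448.8, 109.6, 40.0], [447.3, 129.3, 40.0], [450.9, 90.3, 40.0]]
handle [426.40585576 -74.79061116] [443.96348126  10.70762425] [435.46135045 -28.92581735  67.66573198] ((435.0202941894531, -32.15105438232422), (16.280250549316406, 85.60025787353516), 1.077060341835022)
x of handle vs y [-1.83780671e-02  4.34819390e+02]
stand [[412.0, -91.6], [459.2, -2.3]]
-10 [412.4 457. ]
-40 [412.6 458.1]
-70 [412.9 459.2]
top handle [[425.5, -102.9], [439.9, 6.4]] ((432.8650817871094, -49.065185546875), (14.520092964172363, 111.19322967529297), 0.43550196290016174)
```

Run:
```python
from h import *
go(435.6,-47,130,91)
```

```text
row: x -9.86 y -3.79 z 16.88 turn -1.0
```

```bash
python3 -m crank '[[[1,-2,-0.8,3.4,0],[1,-4,-1.5,6.8,0],[1,-6,-2.3,10,-0.5],[1,-8,-3,13.5,-1],[1,-9.86,-3.79,16.88,-1],[1,-9.86,-3.79,16.88,-1],[1,-9.86,-3.79,16.88,-1],[1,-9.86,-3.79,16.88,-1],[1,-9.86,-3.79,16.88,-1],[1,-9.86,-3.79,16.88,-1]]]'
python3 - <<'E'
from h import *
pose()
im,d,o=cap('wrist'); P=cloud('wrist',d,o); S=P.reshape(-1,3)
h=S[(S[:,2]>58)&(S[:,2]<74)&(abs(S[:,0]-435)<14)&(S[:,1]>-60)&(S[:,1]<25)]
print(len(h),np.percentile(h,[1,50,99],axis=0).round(1).tolist()); k=np.polyfit(h[:,1],h[:,0],1); print(k, k[1]-47*k[0])
print('top edge y hist',np.histogram(h[:,1],bins=np.arange(-10,25,2)))
go(435.6,-47,41.5,91)
E
```

```text
time: 3.2
tool_pos: [436.4, -46.6, 131.0]
tcp_rot: [3.139, 0.0, 1.589]
contact_force: [0.9, -0.2, 0.1]
grip_width: 91.9
finger_force: 0.0
t 3.20 [436.4 -46.6 131. ] [179.9   0.   91.1] F [ 0.9 -0.2  0.1] M [-0.04  0.06  0.01] w 91.9 f 0.0 j6 -0.30
1819 [[427.2, -59.1, 62.5], [435.1, -23.4, 67.7], [443.3, 9.7, 69.3]]
[-2.70810774e-02  4.34447726e+02] 435.72053690481704
top edge y hist (array([59, 46, 60, 60, 49, 62, 57, 53, 50, 41, 12,  0,  0,  0,  0,  0,  0]), array([-10,  -8,  -6,  -4,  -2,   0,   2,   4,   6,   8,  10,  12,  14,
        16,  18,  20,  22,  24]))
row: x -0.04 y -0.06 z 8.93 turn 0.1
```

```bash
python3 -m crank '[[[1,0.05,-0.03,2,-0.3],[1,0.1,-0.06,4,-0.5],[1,0.16,-0.06,6,-0.5],[1,0.16,-0.06,8,-0.5],[1,0.16,-0.06,8.95,-0.5],[0.5,0.16,-0.06,8.95,-0.5],[0,0.16,-0.06,8.95,-0.5],[0,0.16,-0.06,8.95,-0.5],[0,0.16,-0.06,8.95,-0.5],[0,0.16,-0.06,8.95,-0.5]]]'
python3 -m crank '[[[0,0,0,-0.5,0],[0,0,0,-1,0],[0,0,0,-2,0],[0,0,0,-3,0],[0,0,0,-4.5,0],[0,0,0,-6,0],[0,0,0,-7,0],[0,0,0,-7,0],[0,0,0,-7,0],[0,0,0,-7,0]]]'
python3 - <<'E'
from h import *
pose()
im,d,o=cap('wrist','w2.png'); P=cloud('wrist',d,o); 
Rt=R.from_euler('xyz',o['tcp_rot']).as_matrix(); T=(P.reshape(-1,3)-o['tool_pos'])@Rt
h=T[(abs(T[:,2]+26.8)<6)&(abs(T[:,1])<14)&(T[:,0]>12)&(T[:,0]<70)]
print(len(h),np.percentile(h,[1,50,99],axis=0).round(1).tolist()); print(np.polyfit(h[:,0],h[:,1],1),np.polyfit(h[:,0],h[:,2],1))
print(np.histogram(h[:,0],bins=np.arange(40,70,2)))
E
```

```text
time: 4.25
tool_pos: [435.4, -45.5, 40.8]
tcp_rot: [3.141, 0.0, 1.597]
contact_force: [0.1, -0.6, 2.4]
grip_width: 56.3
finger_force: 0.0
time: 5.25
tool_pos: [434.5, -45.3, 110.0]
tcp_rot: [-3.141, -0.0, 1.597]
contact_force: [-0.9, -0.7, -1.0]
grip_width: 0.3
finger_force: 0.0
t 5.25 [434.5 -45.3 110. ] [-179.9   -0.    91.5] F [-0.9 -0.7 -1. ] M [-0.03  0.04  0.01] w 0.3 f 0.0 j6 -0.31Traceback (most recent call last):
  File "<stdin>", line 6, in <module>
    return _quantile_unchecked(
        a, q, axis, out, overwrite_input, method, keepdims, weights)
    return _ureduce(a,
                    func=_quantile_ureduce_func,
    ...<5 lines>...
                    overwrite_input=overwrite_input,
                    method=method)
    r = func(a, **kwargs)
    result = _quantile(arr,
                       quantiles=q,
    ...<2 lines>...
                       out=out,
                       weights=wgt)
    slices_having_nans = np.isnan(arr[-1, ...])
                                  ~~~^^^^^^^^^
IndexError: index -1 is out of bounds for axis 0 with size 0
```

```bash
python3 -m crank '[[[1,0,0,0,0],[1,0,0,0,0],[1,0,0,0,0],[1,0,0,0,0],[1,0,0,0,0],[1,0,0,0,0],[1,0,0,0,0],[1,0,0,0,0],[1,0,0,0,0],[1,0,0,0,0]]]'
python3 - <<'E'
from h import *
im,d,o=cap('wrist','w2.png'); pose(); P=cloud('wrist',d,o); S=P.reshape(-1,3)
h=S[(S[:,2]>58)&(S[:,2]<74)&(abs(S[:,0]-435)<14)&(S[:,1]>-60)&(S[:,1]<25)]
print(len(h),np.percentile(h,[1,50,99],axis=0).round(1).tolist()); k=np.polyfit(h[:,1],h[:,0],1); print(k, k[1]-47*k[0])
go(435.6,-45,41.5,91.5)
E
```

```text
time: 6.3
tool_pos: [435.0, -45.4, 110.5]
tcp_rot: [3.141, -0.0, 1.597]
contact_force: [-0.6, -0.3, -1.0]
grip_width: 76.1
finger_force: 0.0
t 6.35 [434.9 -45.4 110.5] [180.   -0.   91.5] F [ 0.1 -0.5  0.4] M [-0.07  0.03 -0.01] w 80.2 f 0.0 j6 -0.31
2144 [[426.9, -59.1, 62.5], [435.0, -23.0, 67.7], [443.2, 9.7, 69.4]]
[-2.94570910e-02  4.34310451e+02] 435.69493387968794
row: x 0.04 y 0.07 z 6.90 turn 0.0
```

Spanner is undisturbed. The fingers need about 1 s to close, so I wait for them this time.

```bash
python3 -m crank '[[[0.6,0,0.07,2,0],[0.6,0,0.07,4,0],[0.6,0,0.07,6,0],[0.5,0,0.07,6.9,0],[0,0,0.07,6.9,0],[0,0,0.07,6.9,0],[0,0,0.07,6.9,0],[0,0,0.07,6.9,0],[0,0,0.07,6.9,0],[0,0,0.07,6.9,0]]]'
python3 -m crank '[[[0,0,0,0,0],[0,0,0,0,0],[0,0,0,0,0],[0,0,0,0,0],[0,0,0,0,0],[0,0,0,-0.5,0],[0,0,0,-1,0],[0,0,0,-2,0],[0,0,0,-3,0],[0,0,0,-4,0]]]'
python3 -m crank '[[[0,0,0,-1,0],[0,0,0,-2,0],[0,0,0,-3,0],[0,0,0,-4,0],[0,0,0,-4,0],[0,0,0,-4,0],[0,0,0,-4,0],[0,0,0,-4,0],[0,0,0,-4,0],[0,0,0,-4,0]]]'
cat > span.py <<'E'
from h import *
pose()
im,d,o=cap('wrist'); P=cloud('wrist',d,o)
Rt=R.from_euler('xyz',o['tcp_rot']).as_matrix(); T=(P.reshape(-1,3)-o['tool_pos'])@Rt
h=T[(abs(T[:,2]+26.8)<6)&(abs(T[:,1])<14)&(T[:,0]>12)&(T[:,0]<70)]
print(len(h)); print(np.percentile(h,[1,50,99],axis=0).round(1).tolist()); print(np.polyfit(h[:,0],h[:,1],1),np.polyfit(h[:,0],h[:,2],1))
print(np.histogram(h[:,0],bins=np.arange(40,70,2)))
E
python3 span.py
```

```text
time: 7.35
tool_pos: [435.6, -45.4, 41.6]
tcp_rot: [3.142, -0.0, 1.597]
contact_force: [0.0, 0.1, 0.3]
grip_width: 15.5
finger_force: 30.0
time: 8.35
tool_pos: [435.8, -45.4, 82.6]
tcp_rot: [3.141, 0.0, 1.597]
contact_force: [-0.2, -0.4, -0.5]
grip_width: 15.8
finger_force: 30.0
time: 9.35
tool_pos: [435.5, -45.4, 121.3]
tcp_rot: [-3.141, -0.0, 1.597]
contact_force: [-0.4, -0.5, -1.8]
grip_width: 15.8
finger_force: 30.0
t 9.35 [435.5 -45.4 121.3] [-180.    -0.    91.5] F [-0.4 -0.5 -1.8] M [-0.15  0.05 -0.02] w 15.8 f 30.0 j6 -0.31
2930
[[12.6, -6.9, -27.8], [34.8, 0.8, -26.2], [55.3, 8.6, -22.2]]
[-0.00196031  0.90604077] [  0.03076221 -27.06650491]
(array([148, 140, 145, 150, 150, 166, 121,  88,   0,   0,   0,   0,   0,
         0]), array([40, 42, 44, 46, 48, 50, 52, 54, 56, 58, 60, 62, 64, 66, 68]))
```

Run:
```python
from h import *
go(448.4,109.6,85,95.3)
```

```text
row: x 15.46 y 1.69 z 3.63 turn -3.8
```

```bash
python3 -m crank '[[[0,2,0.2,0,-1],[0,5,0.5,0,-2],[0,8,0.9,0,-3],[0,11,1.2,0,-3.8],[0,13.5,1.5,1,-3.8],[0,15,1.65,2,-3.8],[0,15.46,1.69,3,-3.8],[0,15.46,1.69,3.63,-3.8],[0,15.46,1.69,3.63,-3.8],[0,15.46,1.69,3.63,-3.8]]]'
python3 - <<'E'
from h import *
pose(); im,d,o=cap('wrist'); pose()
cr=cv2.resize(im[60:260,160:360],None,fx=3,fy=3,interpolation=cv2.INTER_CUBIC)
cv2.imwrite('pics/w3.png',np.clip(cr.astype(int)*2,0,255).astype(np.uint8)[:,:,::-1])
c=bot.calibration('wrist');go(448.4,109.6,55,95.3)
E
```

```text
time: 10.4
tool_pos: [448.6, 108.8, 85.2]
tcp_rot: [-3.141, 0.0, 1.662]
contact_force: [1.0, -0.5, -1.7]
grip_width: 15.5
finger_force: 30.0
t 10.40 [448.6 108.8  85.2] [-180.     0.    95.2] F [ 1.  -0.5 -1.7] M [-0.07  0.08 -0.02] w 15.5 f 30.0 j6 -0.02
t 10.45 [448.8 108.9  85.5] [180.    0.   95.2] F [-0.5 -0.7 -2.2] M [-0.1   0.05 -0.  ] w 16.0 f 30.0 j6 -0.02
row: x 0.08 y -0.03 z 3.05 turn -0.1
```

View pics/w3.png

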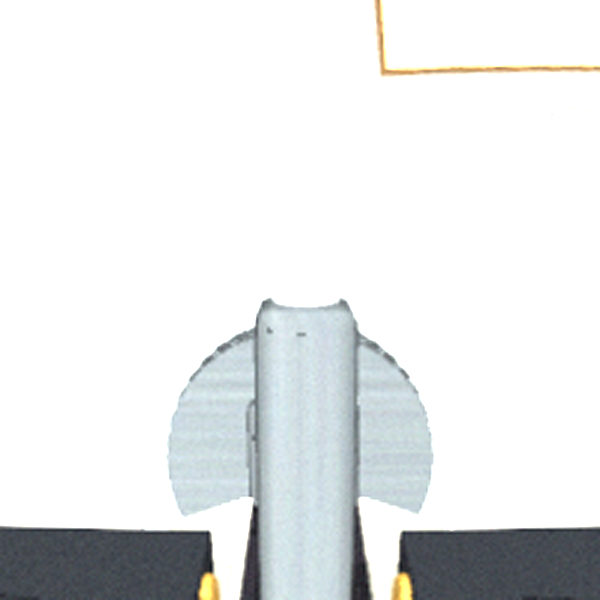

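The collar's centre is at u=300 and the handle's at u=306, so the tool is about 1.2 mm too far along +y. I shift it and insert the pins.

```bash
python3 -m crank '[[[0,0.05,-0.1,0.4,0],[0,0.05,-0.1,0.8,0],[0,0.05,-0.1,1.1,0],[0,0.05,-0.1,1.4,0],[0,0.05,-0.1,1.7,0],[0,0.05,-0.1,2,0],[0,0.05,-0.1,2.3,0],[0,0.05,-0.1,2.6,0],[0,0.05,-0.1,2.9,0],[0,0.05,-0.1,2.9,0]]]'
python3 - <<'E'
from h import *
pose()
E
```

```text
time: 11.45
tool_pos: [447.4, 110.3, 55.8]
tcp_rot: [-3.141, -0.001, 1.663]
contact_force: [0.2, 3.7, -2.3]
grip_width: 16.0
finger_force: 30.0
t 11.45 [447.4 110.3  55.8] [-180.    -0.    95.3] F [ 0.2  3.7 -2.3] M [ 0.77 -0.08 -0.04] w 16.0 f 30.0 j6 -0.02
```

```bash
python3 -m crank '[[[0,0,0,0.05,-4],[0,0,0,0.05,-10],[0,0,0,0.05,-16],[0,0,0,0.05,-22],[0,0,0,0.05,-28],[0,0,0,0.05,-34],[0,0,0,0.05,-40],[0,0,0,0.05,-46],[0,0,0,0.05,-52],[0,0,0,0.05,-56]]]'
python3 -m crank '[[[0,0,0,0,-4],[0,0,0,0,-8],[0,0,0,0,-12],[0,0,0,0,-15],[0,0,0,0,-18],[0,0,0,0,-20],[0,0,0,0,-22],[0,0,0,0,-24],[0,0,0,0,-24],[0,0,0,0,-24]]]'
python3 - <<'E'
from h import *
pose()
E
```

```text
time: 12.45
tool_pos: [446.5, 109.9, 55.6]
tcp_rot: [-3.141, -0.002, 2.645]
contact_force: [-2.5, 2.5, 2.6]
grip_width: 15.8
finger_force: 30.0
time: 13.45
tool_pos: [446.6, 109.7, 55.6]
tcp_rot: [-3.141, -0.002, 3.059]
contact_force: [-3.8, -0.4, 3.2]
grip_width: 15.8
finger_force: 30.0
t 13.45 [446.6 109.7  55.6] [-1.800e+02 -1.000e-01  1.753e+02] F [-3.8 -0.4  3.2] M [ 0.05  0.78 -0.  ] w 15.8 f 30.0 j6 -1.41
```

```bash
python3 -m crank '[[[0,0,0,0,-2],[0,0,0,0,-4],[0,0,0,0,-5],[0,0,0,0,-6],[0,0,0,0,-7],[0,0,0,0,-8],[0,0,0,0,-8],[0,0,0,0,-8],[0,0,0,0,-8],[0,0,0,0,-8]]]'
python3 - <<'E'
from h import *
pose()
E
```

```text
time: 14.45
tool_pos: [446.7, 110.3, 55.6]
tcp_rot: [3.141, -0.002, -3.086]
contact_force: [-5.3, 1.5, 3.9]
grip_width: 15.8
finger_force: 30.3
t 14.45 [446.7 110.3  55.6] [ 1.800e+02 -1.000e-01 -1.768e+02] F [-5.3  1.5  3.9] M [ 0.54  0.97 -0.48] w 15.8 f 30.3 j6 -1.55
```

```bash
python3 -m crank '[[[0,0,0,0,2],[0,0,0,0,3],[0,0,0,0,4],[0,0,0,0,4],[0.6,0,0,0,4],[0.6,0,0,0,4],[0.6,0,0,0,4],[0.6,0,0,0,4],[0.6,0,0,0,4],[0.6,0,0,0,4]]]'
python3 -m crank '[[[0.6,0,0,-1,0],[0.6,0,0,-3,0],[0.6,0,0,-6,0],[0.6,0,0,-9,0],[0.6,0,0,-9,0],[0.6,0,0,-9,0],[0.6,0,0,-9,0],[0.6,0,0,-9,0],[0.6,0,0,-9,0],[0.6,0,0,-9,0]]]'
python3 - <<'E'
from h import *
pose(); go(595,315,300,189.3)
im,d,o=cap('wrist'); P=cloud('wrist',d,o)
Rt=R.from_euler('xyz',o['tcp_rot']).as_matrix(); S=P.reshape(-1,3)
h=S[(S[:,2]>72)&(S[:,2]<90)&(np.hypot(S[:,0]-447,S[:,1]-110)<65)]
print('handle in collar',len(h),np.percentile(h,[1,50,99],axis=0).round(1).tolist(),cv2.minAreaRect(h[:,:2].astype(np.float32)))
E
```

```text
time: 15.45
tool_pos: [447.6, 110.0, 55.7]
tcp_rot: [3.142, 0.0, 3.129]
contact_force: [0.3, -0.4, 0.5]
grip_width: 54.3
finger_force: 0.0
time: 16.45
tool_pos: [447.2, 110.0, 145.2]
tcp_rot: [-3.142, -0.001, 3.129]
contact_force: [-1.1, 1.3, -0.3]
grip_width: 55.1
finger_force: 0.0
t 16.45 [447.2 110.  145.2] [-1.800e+02 -1.000e-01  1.793e+02] F [-1.1  1.3 -0.3] M [-0.02 -0.01  0.01] w 55.1 f 0.0 j6 -1.48
row: x -14.53 y 20.68 z -15.48 turn -10.0
handle in collar 2500 [[392.7, 102.1, 78.1], [439.8, 110.3, 81.7], [495.3, 118.1, 83.4]] ((444.59906005859375, 110.24857330322266), (16.03849220275879, 105.7470932006836), 89.19212341308594)
```

```bash
python3 -m crank '[[[1,-1.5,2.1,-4,-2],[1,-3.5,5,-7,-4],[1,-6,8.5,-10,-6],[1,-8.5,12,-13,-8],[1,-11,15.5,-15.48,-10],[1,-13,18.5,-15.48,-10],[1,-14.53,20.68,-15.48,-10],[1,-14.53,20.68,-15.48,-10],[1,-14.53,20.68,-15.48,-10],[1,-14.53,20.68,-15.48,-10]]]'
python3 - <<'E'
from h import *
im,d,o=cap('wrist','w4.png'); pose(); P=cloud('wrist',d,o)
S=P.reshape(-1,3); h=S[(abs(S[:,2]-20)<3)&(abs(S[:,0]-518)<120)&(abs(S[:,1]-308)<130)]
r=cv2.minAreaRect(h[:,:2].astype(np.float32)); print(r)
f=S[(abs(S[:,2]-12)<2.5)&(abs(S[:,0]-518)<60)&(abs(S[:,1]-308)<70)]
print(len(f)); _,l,c=cv2.kmeans(f[:,:2].astype(np.float32),4,None,(3,50,.1),10,cv2.KMEANS_PP_CENTERS); print(c.round(1),np.bincount(l.ravel()))
E
```

```text
time: 17.5
tool_pos: [594.8, 314.2, 300.5]
tcp_rot: [-3.141, -0.001, -2.98]
contact_force: [0.1, -0.1, -0.8]
grip_width: 91.9
finger_force: 0.0
t 17.55 [594.9 314.  300.9] [-180.    -0.  -170.7] F [-0.3 -0.   0.3] M [0.05 0.01 0.03] w 92.0 f 0.0 j6 -1.36
((519.7579956054688, 307.97930908203125), (150.8969268798828, 181.3680419921875), 9.230020523071289)
4280
[[557.6 270.4]
 [548.2 354.9]
 [491.1 261.1]
 [480.1 345.7]] [ 998 1098 1109 1075]
```

View pics/w4.png

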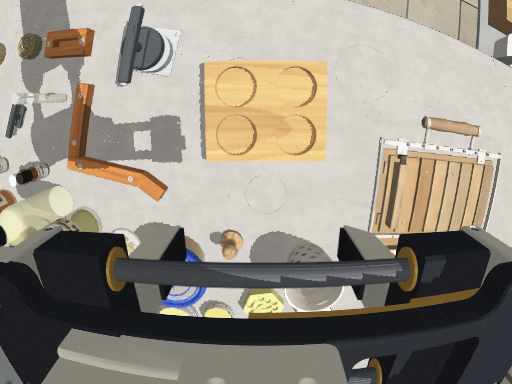

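Run:
```python
from h import *
go(554.8,313,14,189.23)
```

```text
row: x 3.97 y 0.54 z 28.69 turn 0.0
```

```bash
python3 -m crank '[[[0.65,1,0.2,4,0],[0.65,2,0.4,8,0],[0.65,3,0.54,12,0],[0.65,3.97,0.54,16,0],[0.65,3.97,0.54,20,0],[0.65,3.97,0.54,23,0],[0.65,3.97,0.54,24,0],[0.65,3.97,0.54,24,0],[0.65,3.97,0.54,24,0],[0.65,3.97,0.54,24,0]]]'
python3 - <<'E'
from h import *
pose(); go(554.8,313,14,189.23)
E
```

```text
time: 18.55
tool_pos: [556.5, 314.3, 62.9]
tcp_rot: [3.141, 0.004, -2.979]
contact_force: [-0.0, -0.4, -0.3]
grip_width: 59.7
finger_force: 0.0
t 18.55 [556.5 314.3  62.9] [ 179.9    0.2 -170.7] F [-0.  -0.4 -0.3] M [ 0.06  0.02 -0.03] w 59.7 f 0.0 j6 -1.34
row: x 0.19 y -0.10 z 4.89 turn 0.1
```

```bash
python3 -m crank '[[[0.65,0.1,0,1.5,0],[0.65,0.1,-0.05,3,0],[0.65,0.1,-0.05,4,0],[0.65,0.1,-0.05,4.5,0],[0.65,0.1,-0.05,4.8,0],[0.65,0.1,-0.05,4.85,0],[0.2,0.1,-0.05,4.85,0],[0.2,0.1,-0.05,4.85,0],[0.2,0.1,-0.05,4.85,0],[0.2,0.1,-0.05,4.85,0]]]'
python3 -m crank '[[[0.2,0,0,0,0],[0.2,0,0,0,0],[0.2,0,0,0,0],[0.2,0,0,0,0],[0.2,0,0,0,0],[0.2,0,0,0,0],[0.2,0,0,0,0],[0.2,0,0,0,0],[0.2,0,0,0,0],[0.2,0,0,0,0]]]'
python3 - <<'E'
from h import *
pose()
E
```

```text
time: 19.55
tool_pos: [554.5, 313.3, 12.3]
tcp_rot: [3.141, 0.001, -2.979]
contact_force: [0.0, -0.6, 1.3]
grip_width: 32.4
finger_force: 0.9
time: 20.55
tool_pos: [554.5, 313.5, 12.3]
tcp_rot: [3.141, 0.001, -2.979]
contact_force: [-1.2, 2.4, 4.9]
grip_width: 27.8
finger_force: 28.6
t 20.55 [554.5 313.5  12.3] [ 180.     0.  -170.7] F [-1.2  2.4  4.9] M [ 0.32 -0.01  0.02] w 27.8 f 28.6 j6 -1.34
```

Run:
```python
from h import *
go(611.5,287.9,12.3,175.5)
```

```text
row: x -5.21 y -3.45 z 0.00 turn 13.8
```

```bash
python3 -m crank '[[[0.2,-0.3,-0.2,0,1],[0.2,-0.9,-0.6,0,3],[0.2,-1.6,-1.0,0,5],[0.2,-2.3,-1.5,0,7],[0.2,-3.0,-2,0,9],[0.2,-3.8,-2.5,0,11],[0.2,-4.5,-3,0,13],[0.2,-5,-3.3,0,13.8],[0.2,-5.21,-3.45,0,13.8],[0.2,-5.21,-3.45,0,13.8]]]'
python3 - <<'E'
from h import *
pose(); go(564.2+.9969*32.5+.0785*100,101.0-.0785*32.5+.9969*100,12.3,175.5)
im,d,o=cap('wrist','w5.png'); P=cloud('wrist',d,o); S=P.reshape(-1,3)
h=S[(abs(S[:,2]-20)<3.5)&(abs(S[:,0]-570)<110)&(abs(S[:,1]-300)<120)]; print(len(h),cv2.minAreaRect(h[:,:2].astype(np.float32)))
E
```

```text
time: 21.55
tool_pos: [610.5, 287.8, 12.4]
tcp_rot: [3.142, -0.002, 3.063]
contact_force: [-4.3, 0.9, 8.2]
grip_width: 27.6
finger_force: 29.5
t 21.55 [610.5 287.8  12.4] [ 1.800e+02 -1.000e-01  1.755e+02] F [-4.3  0.9  8.2] M [ 0.21  0.6  -0.09] w 27.6 f 29.5 j6 -1.17
row: x -0.10 y -8.99 z 0.01 turn -0.0
38657 ((575.3078002929688, 290.68994140625), (181.30679321289062, 150.65689086914062), 85.19808959960938)
```

View pics/w5.png

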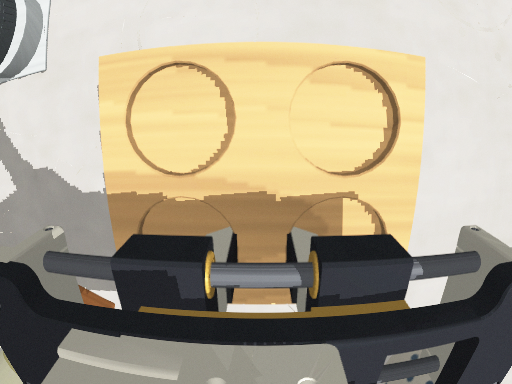

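Board is held and lined up with the mouth, at jig x about -3.8 and y about 190. Sliding it in.

```bash
python3 -m crank '[[[0.2,0,-0.5,0,-0.2],[0.2,-0.02,-1.5,0,-0.2],[0.2,-0.03,-2.5,0,-0.2],[0.2,-0.05,-3.5,0,-0.2],[0.2,-0.05,-4.5,0,-0.2],[0.2,-0.05,-5.5,0,-0.2],[0.2,-0.05,-6.5,0,-0.2],[0.2,-0.05,-7.5,0,-0.2],[0.2,-0.05,-8.5,0,-0.2],[0.2,-0.05,-9,0,-0.2]]]'
python3 - <<'E'
from h import *
pose(); go(564.2+.9969*32.5+.0785*8,101.0-.0785*32.5+.9969*8,12.3,175.6)
E
```

```text
time: 22.6
tool_pos: [604.9, 197.1, 12.3]
tcp_rot: [3.141, 0.0, 3.065]
contact_force: [0.2, 4.9, 5.6]
grip_width: 27.3
finger_force: 29.1
t 22.60 [604.9 197.1  12.3] [180.    0.  175.6] F [0.2 4.9 5.6] M [ 0.78 -0.06 -0.21] w 27.3 f 29.1 j6 -1.30
row: x 0.07 y -9.10 z 0.00 turn 0.0
```

```bash
python3 -m crank '[[[0.2,0,-0.5,0,0],[0.2,0,-1.5,0,0],[0.2,0,-2.5,0,0],[0.2,0,-3.5,0,0],[0.2,0,-4.5,0,0],[0.2,0,-5.5,0,0],[0.2,0,-6.5,0,0],[0.2,0,-7.5,0,0],[0.2,0,-8.5,0,0],[0.2,0,-9.1,0,0]]]'
python3 - <<'E'
from h import *
pose(); go(564.2+.9969*32.5,101.0-.0785*32.5,12.3,175.5)
E
```

```text
time: 23.6
tool_pos: [597.9, 106.5, 12.3]
tcp_rot: [3.141, 0.0, 3.066]
contact_force: [0.6, 5.9, 5.8]
grip_width: 27.7
finger_force: 29.3
t 23.60 [597.9 106.5  12.3] [180.    0.  175.6] F [0.6 5.9 5.8] M [ 0.9  -0.09 -0.2 ] w 27.7 f 29.3 j6 -1.45
row: x 0.07 y -0.81 z -0.00 turn 0.1
```

```bash
python3 -m crank '[[[0.2,0,-0.2,0,0],[0.2,0,-0.4,0,0],[0.2,0,-0.5,0,0],[0.2,0,-0.6,0,0],[0.2,0,-0.7,0,0],[0.2,0,-0.8,0,0],[0.2,0,-0.85,0,0],[0.2,0,-0.9,0,0],[0.2,0,-0.9,0,0],[0.2,0,-0.9,0,0]]]'
python3 - <<'E'
from h import *
pose()
E
```

```text
time: 24.6
tool_pos: [597.2, 98.6, 12.3]
tcp_rot: [3.14, 0.0, 3.066]
contact_force: [0.3, 6.3, 6.2]
grip_width: 27.4
finger_force: 29.4
t 24.60 [597.2  98.6  12.3] [179.9   0.  175.7] F [0.3 6.3 6.2] M [ 1.03 -0.09 -0.22] w 27.4 f 29.4 j6 -1.46
```

```bash
python3 -m crank '[[[0.2,0,-0.05,0,0],[0.2,0,-0.1,0,0],[0.2,0,-0.15,0,0],[0.2,0,-0.2,0,0],[0.2,0,-0.25,0,0],[0.2,0,-0.3,0,0],[0.2,0,-0.3,0,0],[0.2,0,-0.3,0,0],[0.2,0,-0.3,0,0],[0.2,0,-0.3,0,0]]]'
python3 - <<'E'
from h import *
pose()
E
```

```text
time: 25.6
tool_pos: [597.1, 98.4, 12.3]
tcp_rot: [3.137, 0.001, 3.066]
contact_force: [1.3, 17.9, 4.5]
grip_width: 27.9
finger_force: 31.2
t 25.60 [597.1  98.4  12.3] [179.7   0.  175.7] F [ 1.3 17.9  4.5] M [ 2.92 -0.19 -0.14] w 27.9 f 31.2 j6 -1.46
```

```bash
python3 -m crank '[[[0.2,0,0.1,0,0],[0.2,0,0.2,0,0],[0.2,-0.1,0.2,0,0],[0.2,-0.2,0.2,0,0],[0.2,-0.3,0.2,0,0],[0.2,-0.3,0.2,0,0],[0.2,-0.3,0.2,0,0],[0.6,-0.3,0.2,0,0],[0.6,-0.3,0.2,0,0],[0.6,-0.3,0.2,0,0]]]'
python3 -m crank '[[[0.6,0,0,0,0],[0.6,0,0,-0.3,0],[0.6,0,0,-1,0],[0.6,0,0,-3,0],[0.6,0,0,-6,0],[0.6,0,0,-10,0],[0.6,0,0,-14,0],[0.6,0,0,-17,0],[0.6,0,0,-18,0],[0.6,0,0,-18,0]]]'
python3 - <<'E'
from h import *
pose(); im,d,o=cap('wrist'); P=cloud('wrist',d,o); S=P.reshape(-1,3)
h=S[(abs(S[:,2]-20)<2.5)&(abs(S[:,0]-565)<110)&(abs(S[:,1]-100)<120)]; print(len(h),cv2.minAreaRect(h[:,:2].astype(np.float32)))
go(447.2,110.0,140,179.2)
E
```

```text
time: 26.6
tool_pos: [599.6, 95.5, 12.3]
tcp_rot: [-3.14, -0.001, 3.067]
contact_force: [-1.1, -3.7, 7.3]
grip_width: 47.0
finger_force: 3.7
time: 27.6
tool_pos: [600.5, 96.8, 193.2]
tcp_rot: [3.141, 0.002, 3.067]
contact_force: [0.4, 0.0, -0.1]
grip_width: 55.1
finger_force: 0.0
t 27.60 [600.5  96.8 193.2] [1.800e+02 1.000e-01 1.757e+02] F [ 0.4  0.  -0.1] M [-0.03 -0.02  0.01] w 55.1 f 0.0 j6 -1.46
12195 ((561.6309204101562, 87.89984130859375), (216.76177978515625, 211.18675231933594), 89.50127410888672)
row: x 15.30 y 0.17 z 5.14 turn -3.5
```

```bash
python3 -m crank '[[[0.6,2,0,0,-1],[0.6,5,0,0,-2],[0.6,8,0.1,0,-3],[0.6,11,0.1,1,-3.5],[0.6,13.5,0.17,2.5,-3.5],[0.6,15.3,0.17,4,-3.5],[0.6,15.3,0.17,5.14,-3.5],[0.6,15.3,0.17,5.14,-3.5],[0.6,15.3,0.17,5.14,-3.5],[0.6,15.3,0.17,5.14,-3.5]]]'
python3 - <<'E'
from h import *
im,d,o=cap('wrist','w6.png'); pose(); P=cloud('wrist',d,o); S=P.reshape(-1,3)
h=S[(S[:,2]>72)&(S[:,2]<90)&(np.hypot(S[:,0]-447,S[:,1]-110)<65)]
print('handle in collar',len(h),np.percentile(h,[1,50,99],axis=0).round(1).tolist(),cv2.minAreaRect(h[:,:2].astype(np.float32)))
im,d,o=cap('top'); P=cloud('top',d); S=P.reshape(-1,3)
h=S[(S[:,2]>10)&(S[:,2]<32)&(abs(S[:,0]-565)<73)&(S[:,1]>20)&(S[:,1]<300)]; print('board ymax',np.percentile(h[:,1],[95,99,99.8]))
go(447.2,110.0,55.7,179.2)
E
```

```text
time: 28.65
tool_pos: [448.0, 110.0, 140.5]
tcp_rot: [3.142, -0.0, 3.128]
contact_force: [-0.7, 1.1, -0.1]
grip_width: 55.2
finger_force: 0.0
t 28.70 [448.1 110.1 140.7] [180.    0.  179.2] F [0.3 0.3 0.2] M [ 0.01  0.02 -0.02] w 54.9 f 0.0 j6 -1.48
handle in collar 2599 [[392.5, 102.2, 77.3], [438.4, 110.2, 81.7], [493.6, 118.6, 83.4]] ((443.7924499511719, 110.17778015136719), (16.06578254699707, 104.1629638671875), 89.03849792480469)
board ymax [182.52715595 190.13096533 286.38729703]
row: x 0.09 y -0.01 z 8.51 turn -0.0
```

```bash
python3 -m crank '[[[0.6,0.05,0,2,0],[0.6,0.08,0,4.5,0],[0.6,0.08,0,6.5,0],[0.6,0.08,0,8,0],[0.6,0.08,0,8.5,0],[0.6,0.08,0,8.5,0],[0,0.08,0,8.5,0],[0,0.08,0,8.5,0],[0,0.08,0,8.5,0],[0,0.08,0,8.5,0]]]'
python3 -m crank '[[[0,0,0,0,0],[0,0,0,0,0],[0,0,0,0,2],[0,0,0,0,7],[0,0,0,0,12],[0,0,0,0,18],[0,0,0,0,24],[0,0,0,0,30],[0,0,0,0,36],[0,0,0,0,40]]]'
python3 - <<'E'
from h import *
pose()
E
```

```text
time: 29.75
tool_pos: [447.2, 110.1, 56.1]
tcp_rot: [3.141, 0.001, 3.128]
contact_force: [-0.1, 0.6, -0.7]
grip_width: 27.7
finger_force: 0.0
time: 30.75
tool_pos: [447.2, 110.4, 55.8]
tcp_rot: [3.141, 0.0, 2.426]
contact_force: [0.1, 1.8, 0.8]
grip_width: 15.9
finger_force: 30.0
t 30.75 [447.2 110.4  55.8] [180.   0. 139.] F [0.1 1.8 0.8] M [ 0.21 -0.    0.09] w 15.9 f 30.0 j6 -0.78
```

```bash
python3 -m crank '[[[0,0,0,0,4],[0,0,0,0,8],[0,0,0,0,12],[0,0,0,0,16],[0,0,0,0,20],[0,0,0,0,24],[0,0,0,0,28],[0,0,0,0,32],[0,0,0,0,36],[0,0,0,0,40]]]'
python3 -m crank '[[[0,0,0,0,2],[0,0,0,0,4],[0,0,0,0,6],[0,0,0,0,8],[0,0,0,0,9],[0,0,0,0,10],[0,0,0,0,11],[0,0,0,0,12],[0,0,0,0,12],[0,0,0,0,12]]]'
python3 - <<'E'
from h import *
pose()
E
```

```text
time: 31.75
tool_pos: [447.3, 110.3, 55.8]
tcp_rot: [3.141, -0.0, 1.729]
contact_force: [0.6, -0.5, 0.3]
grip_width: 15.6
finger_force: 30.0
time: 32.75
tool_pos: [447.3, 110.2, 55.8]
tcp_rot: [3.141, -0.0, 1.522]
contact_force: [2.7, 1.0, 0.4]
grip_width: 16.0
finger_force: 30.1
t 32.75 [447.3 110.2  55.8] [180.   -0.   87.2] F [2.7 1.  0.4] M [ 0.13 -0.37  0.32] w 16.0 f 30.1 j6 0.12
```

Torque is rising with cam pressure. I turn further to the stop.

```bash
python3 -m crank '[[[0,0,0,0,1],[0,0,0,0,2],[0,0,0,0,3],[0,0,0,0,4],[0,0,0,0,5],[0,0,0,0,6],[0,0,0,0,6],[0,0,0,0,6],[0,0,0,0,6],[0,0,0,0,6]]]'
python3 - <<'E'
from h import *
pose()
E
```

```text
time: 33.75
tool_pos: [447.2, 110.2, 55.8]
tcp_rot: [3.141, -0.0, 1.417]
contact_force: [3.9, 1.8, 3.4]
grip_width: 15.8
finger_force: 30.6
t 33.75 [447.2 110.2  55.8] [180.   -0.   81.2] F [3.9 1.8 3.4] M [ 0.18 -0.63  0.64] w 15.8 f 30.6 j6 0.23
```

```bash
python3 -m crank '[[[0,0,0,0,1],[0,0,0,0,2],[0,0,0,0,3],[0,0,0,0,4],[0,0,0,0,4],[0,0,0,0,4],[0,0,0,0,4],[0,0,0,0,4],[0,0,0,0,4],[0,0,0,0,4]]]'
python3 span.py
python3 - <<'E'
from h import *
im,d,o=cap('top'); P=cloud('top',d); S=P.reshape(-1,3)
h=S[(S[:,2]>58)&(S[:,2]<95)&(np.hypot(S[:,0]-447,S[:,1]-110)<65)]
cv2.imwrite('pics/top2.png',cv2.resize(im[165:275,120:345],None,fx=3.5,fy=3.5,interpolation=cv2.INTER_CUBIC)[:,:,::-1])
E
```

```text
time: 34.75
tool_pos: [447.1, 110.1, 55.7]
tcp_rot: [3.141, -0.0, 1.347]
contact_force: [4.1, 1.1, 4.6]
grip_width: 16.6
finger_force: 32.2
t 34.75 [447.1 110.1  55.7] [180.   -0.   77.2] F [4.1 1.1 4.6] M [-0.01 -0.58  0.85] w 16.6 f 32.2 j6 0.30
2996
[[12.3, -11.1, -27.6], [35.2, -2.4, -25.9], [56.0, 6.4, -21.8]]
[-0.09108964  0.71633886] [  0.02995164 -26.74567501]
(array([149, 147, 143, 149, 151, 160, 143,  89,  29,   0,   0,   0,   0,
         0]), array([40, 42, 44, 46, 48, 50, 52, 54, 56, 58, 60, 62, 64, 66, 68]))
```

View pics/top2.png

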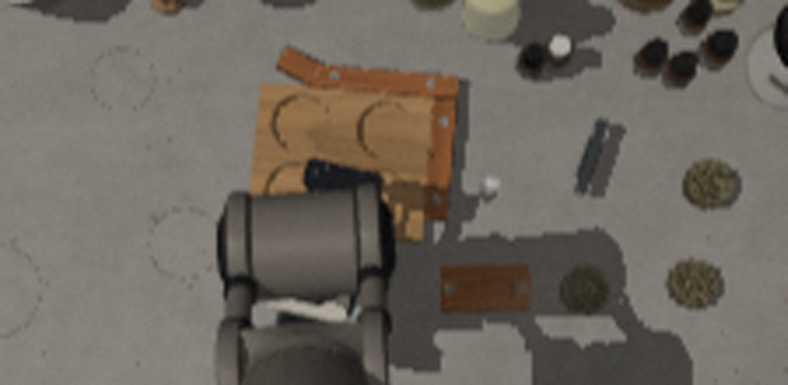

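```bash
python3 -m crank '[[[0,0,0,0,-2],[0,0,0,0,-4],[0,0,0,0,-6],[0,0,0,0,-8],[0,0,0,0,-10],[0,0,0,0,-11],[0,0,0,0,-11],[0,0,0,0,-11],[0,0,0,0,-11],[0,0,0,0,-11]]]'
python3 span.py
```

```text
time: 35.85
tool_pos: [446.1, 110.0, 55.7]
tcp_rot: [-3.14, -0.0, 1.537]
contact_force: [0.3, -0.2, 8.3]
grip_width: 15.2
finger_force: 29.7
t 35.85 [446.1 110.   55.7] [-179.9   -0.    88. ] F [ 0.3 -0.2  8.3] M [-0.13 -0.18 -0.01] w 15.2 f 29.7 j6 0.11
3022
[[12.4, -7.6, -27.5], [35.3, 0.1, -26.0], [56.2, 8.2, -21.9]]
[-0.01575857  0.85852192] [  0.02808378 -26.68644012]
(array([153, 148, 147, 146, 155, 158, 145,  89,  40,   0,   0,   0,   0,
         0]), array([40, 42, 44, 46, 48, 50, 52, 54, 56, 58, 60, 62, 64, 66, 68]))
```

```bash
python3 -m crank '[[[0,0,0,-0.4,0],[0,0,0,-0.8,0],[0,0,0,-1.2,0],[0,0,0,-1.7,0],[0,0,0,-2.2,0],[0,0,0,-3,0],[0,0,0,-4,0],[0,0,0,-5.5,0],[0,0,0,-6.5,0],[0,0,0,-6.5,0]]]'
python3 - <<'E'
from h import *
pose(); go(435.3,-46,75,91.5)
E
```

```text
time: 36.9
tool_pos: [447.9, 110.2, 122.3]
tcp_rot: [3.138, -0.0, 1.54]
contact_force: [0.4, 0.7, -2.2]
grip_width: 15.8
finger_force: 29.7
t 36.90 [447.9 110.2 122.3] [179.8  -0.   88.2] F [ 0.4  0.7 -2.2] M [-0.07 -0.02  0.02] w 15.8 f 29.7 j6 0.11
row: x -15.66 y -0.77 z 4.73 turn -3.3
```

```bash
python3 -m crank '[[[0,-2,-0.1,0,-1],[0,-5,-0.2,0,-2],[0,-8,-0.4,0,-3],[0,-11,-0.6,0,-3.3],[0,-13.5,-0.7,1,-3.3],[0,-15,-0.77,2.5,-3.3],[0,-15.66,-0.77,4,-3.3],[0,-15.66,-0.77,4.7,-3.3],[0,-15.66,-0.77,4.7,-3.3],[0,-15.66,-0.77,4.7,-3.3]]]'
python3 - <<'E'
from h import *
im,d,o=cap('wrist'); pose(); go(435.3,-46,42,91.5)
P=cloud('wrist',d,o).reshape(-1,3); Rt=R.from_euler('xyz',o['tcp_rot']).as_matrix()
s=P[(abs(P[:,2]-26)<3)&(abs(P[:,0]-435)<32)&(P[:,1]>-95)&(P[:,1]<8)]; print('stand',np.percentile(s[:,:2],[.5,99.5],axis=0).round(1).tolist())
E
```

```text
time: 37.9
tool_pos: [434.4, -45.7, 73.8]
tcp_rot: [3.142, -0.0, 1.598]
contact_force: [0.3, 0.1, -1.8]
grip_width: 15.6
finger_force: 29.7
t 37.95 [434.7 -45.7  74. ] [180.    0.   91.5] F [ 0.3 -0.3 -2. ] M [-0.11  0.04 -0.  ] w 15.7 f 29.7 j6 -0.31
row: x -0.03 y 0.06 z 3.20 turn 0.0
stand [[412.0, -55.7], [458.5, -2.2]]
```

```bash
python3 -m crank '[[[0,-0.03,0.03,0.5,0],[0,-0.03,0.03,1,0],[0,-0.03,0.03,1.5,0],[0,-0.03,0.03,2,0],[0,-0.03,0.03,2.5,0],[0,-0.03,0.03,2.9,0],[0,-0.03,0.03,3.2,0],[0,-0.03,0.03,3.25,0],[0,-0.03,0.03,3.25,0],[0,-0.03,0.03,3.25,0]]]'
python3 - <<'E'
from h import *
pose()
E
```

```text
time: 38.95
tool_pos: [434.7, -46.5, 41.6]
tcp_rot: [3.141, 0.0, 1.597]
contact_force: [-2.0, 1.5, 5.8]
grip_width: 15.2
finger_force: 29.9
t 38.95 [434.7 -46.5  41.6] [180.    0.   91.5] F [-2.   1.5  5.8] M [-0.04  0.42  0.04] w 15.2 f 29.9 j6 -0.31
```

```bash
python3 -m crank '[[[0.5,0,0,0,0],[0.6,0,0,0,0],[0.6,0,0,0,0],[0.6,0,0,0,0],[0.6,0,0,0,0],[0.6,0,0,-1,0],[0.6,0,0,-3,0],[0.6,0,0,-6,0],[1,0,0,-9,0],[1,0,0,-12,0]]]'
python3 - <<'E'
from h import *
pose(); go(480,-260,300,90)
E
```

```text
time: 39.95
tool_pos: [434.4, -46.4, 163.0]
tcp_rot: [3.141, 0.0, 1.597]
contact_force: [1.3, -0.6, -1.0]
grip_width: 66.6
finger_force: 0.0
t 39.95 [434.4 -46.4 163. ] [180.    0.   91.5] F [ 1.3 -0.6 -1. ] M [-0.07 -0.01  0.04] w 66.6 f 0.0 j6 -0.31
row: x -21.47 y 4.00 z -13.70 turn 1.5
```

```bash
python3 -m crank '[[[1,-3,0.5,-3,0],[1,-7,1,-6,1],[1,-11,2,-9,1.5],[1,-15,3,-12,1.5],[1,-19,3.5,-13.7,1.5],[1,-21.47,4,-13.7,1.5],[1,-21.47,4,-13.7,1.5],[1,-21.47,4,-13.7,1.5],[1,-21.47,4,-13.7,1.5],[1,-21.47,4,-13.7,1.5]]]'
cat > cakes.py <<'E'
from h import *
def cakes():
    im,d,o=cap('wrist'); pose(); P=cloud('wrist',d,o)
    m=((P[:,:,2]>18)&(P[:,:,2]<32)&(P[:,:,1]<-90)&(P[:,:,1]>-420)&(P[:,:,0]>340)&(P[:,:,0]<640)).astype(np.uint8)
    n,l,s,c=cv2.connectedComponentsWithStats(m)
    for i in range(1,n):
        if s[i,4]<300: continue
        q=P[l==i]; (x,y),r=cv2.minEnclosingCircle(q[:,:2].astype(np.float32)); print('cake? (%.1f,%.1f) r %.1f z %.1f n %d'%(x,y,r,np.median(q[:,2]),s[i,4]), q.mean(0).round(1))
    return im,P,o
if __name__=='__main__': cakes()
E
python3 cakes.py
```

```text
time: 40.95
tool_pos: [480.1, -258.8, 298.3]
tcp_rot: [-3.141, -0.0, 1.572]
contact_force: [0.3, -0.9, 0.0]
grip_width: 91.9
finger_force: 0.0
t 41.00 [ 480.2 -258.9  298.3] [-180.    -0.    90.1] F [0.1 0.3 0. ] M [-0.09  0.03  0.03] w 91.5 f 0.0 j6 -0.64
cake? (434.6,-150.2) r 25.3 z 23.3 n 851 [ 435.2 -150.5   23.3]
cake? (441.9,-260.9) r 24.6 z 21.2 n 788 [ 442.2 -260.8   21.2]
cake? (544.7,-278.7) r 24.8 z 24.0 n 801 [ 544.3 -278.7   24.1]
```

Run:
```python
from h import *
go(433.8,-150.3,60,90)
```

```text
row: x 10.87 y -4.62 z 23.83 turn 0.1
```

```bash
python3 -m crank '[[[1,2,-1,4,0],[1,4.5,-2,8,0],[1,7,-3,12,0],[1,9,-4,16,0],[1,10.87,-4.62,20,0],[1,10.87,-4.62,23.8,0],[1,10.87,-4.62,23.8,0],[1,10.87,-4.62,23.8,0],[1,10.87,-4.62,23.8,0],[1,10.87,-4.62,23.8,0]]]'
python3 - <<'E'
from h import *
pose(); go(433.8,-150.3,10.5,90)
E
```

```text
time: 42.0
tool_pos: [435.3, -152.2, 62.0]
tcp_rot: [3.138, 0.002, 1.571]
contact_force: [-0.3, -0.0, 0.6]
grip_width: 91.7
finger_force: 0.0
t 42.00 [ 435.3 -152.2   62. ] [1.798e+02 1.000e-01 9.000e+01] F [-0.3 -0.   0.6] M [-0.04  0.07 -0.03] w 91.7 f 0.0 j6 -0.50
row: x 0.19 y -0.15 z 5.15 turn -0.0
```

```bash
python3 -m crank '[[[1,0.05,-0.05,1.5,0],[1,0.05,-0.05,3,0],[1,0.05,-0.05,4,0],[1,0.05,-0.05,4.7,0],[1,0.05,-0.05,4.95,0],[1,0.05,-0.05,4.95,0],[0,0.05,-0.05,4.95,0],[0,0.05,-0.05,4.95,0],[0,0.05,-0.05,4.95,0],[0,0.05,-0.05,4.95,0]]]'
python3 -m crank '[[[0,0,0,0,0],[0,0,0,0,0],[0,0,0,0,0],[0,0,0,-1,0],[0,0,0,-3,0],[0,0,0,-6,0],[0,0,0,-9.5,0],[0,0,0,-13,0],[0,0,0,-15,0],[0,0,0,-15,0]]]'
python3 - <<'E'
from h import *
pose(); go(524.9,59.9,165,85.5)
E
```

```text
time: 43.0
tool_pos: [433.7, -150.9, 10.8]
tcp_rot: [3.141, 0.0, 1.571]
contact_force: [-0.3, -0.3, -0.4]
grip_width: 64.3
finger_force: 0.0
time: 44.0
tool_pos: [435.0, -151.6, 164.0]
tcp_rot: [3.136, 0.003, 1.571]
contact_force: [-0.2, 0.1, -0.1]
grip_width: 47.0
finger_force: 30.0
t 44.00 [ 435.  -151.6  164. ] [179.7   0.2  90. ] F [-0.2  0.1 -0.1] M [-0.08  0.07  0.02] w 47.0 f 30.0 j6 -0.50
row: x 21.15 y 9.00 z -0.10 turn 4.5
```

```bash
python3 -m crank '[[[0,3,1.2,0,0],[0,6,2.5,0,1],[0,9,4,0,2],[0,12,5,0,3],[0,15,6.4,0,4],[0,18,7.7,0,4.5],[0,20,8.5,0,4.5],[0,21.15,9,0,4.5],[0,21.15,9,0,4.5],[0,21.15,9,0,4.5]]]'
cat > pk.py <<'E'
from h import *
def fl():
    im,d,o=cap('wrist'); pose(); P=cloud('wrist',d,o)
    m=((abs(P[:,:,2]-12)<2.5)&(abs(P[:,:,0]-563)<78)&(P[:,:,1]>5)&(P[:,:,1]<195)).astype(np.uint8); m=cv2.morphologyEx(m,cv2.MORPH_OPEN,np.ones((3,3),np.uint8))
    n,l,s,c=cv2.connectedComponentsWithStats(m)
    for i in range(1,n):
        if s[i,4]<200: continue
        q=P[l==i]; (x,y),r=cv2.minEnclosingCircle(q[:,:2].astype(np.float32)); print('floor (%.1f,%.1f) r %.1f n %d'%(x,y,r,s[i,4]))
    return im,P,o
if __name__=='__main__': fl(); print('pred',[(round(564.2+.9969*a+.0785*b,1),round(101-.0785*a+.9969*b,1)) for a in(-36,36) for b in(-44,44)])
E
python3 pk.py
```

```text
time: 45.0
tool_pos: [522.9, 60.1, 160.1]
tcp_rot: [-3.14, 0.0, 1.492]
contact_force: [0.2, 0.2, -0.7]
grip_width: 47.4
finger_force: 30.0
t 45.05 [523.   59.8 160.3] [-179.9    0.    85.5] F [ 0.6 -0.2 -1.3] M [-0.09  0.03  0.01] w 47.3 f 30.0 j6 0.05
floor (531.9,147.8) r 30.4 n 2697
floor (604.1,142.7) r 30.2 n 2462
floor (525.1,60.0) r 30.1 n 2074
floor (597.3,54.1) r 30.1 n 2222
pred [(524.9, 60.0), (531.8, 147.7), (596.6, 54.3), (603.5, 142.0)]
```

```bash
python3 -m crank '[[[0,0,0.14,2,0],[0,0,0.14,5,0],[0,0,0.14,8,0],[0,0,0.14,10,0],[0,0,0.14,11.5,0],[0,0,0.14,11.5,0],[0,0,0.14,11.5,0],[0,0,0.14,11.5,0],[0,0,0.14,11.5,0],[0,0,0.14,11.5,0]]]'
python3 - <<'E'
from h import *
pose(); go(524.4,60,23,85.5)
E
```

```text
time: 46.05
tool_pos: [525.4, 60.5, 46.4]
tcp_rot: [3.14, -0.0, 1.492]
contact_force: [0.2, -0.1, -0.1]
grip_width: 47.3
finger_force: 30.0
t 46.05 [525.4  60.5  46.4] [179.9  -0.   85.5] F [ 0.2 -0.1 -0.1] M [-0.06  0.08  0.06] w 47.3 f 30.0 j6 0.05
row: x -0.06 y -0.09 z 2.34 turn 0.0
```

```bash
python3 -m crank '[[[0,-0.05,-0.06,0.8,0],[0,-0.05,-0.06,1.5,0],[0,-0.05,-0.06,2.1,0],[0,-0.05,-0.06,2.3,0],[0,-0.05,-0.06,2.35,0],[0,-0.05,-0.06,2.35,0],[0,-0.05,-0.06,2.35,0],[0.6,-0.05,-0.06,2.35,0],[0.6,-0.05,-0.06,2.35,0],[0.6,-0.05,-0.06,2.35,0]]]'
python3 -m crank '[[[0.6,0,0,0,0],[0.6,0,0,-1,0],[0.6,0,0,-2.5,0],[0.6,0,0,-5,0],[1,0,0,-8,0],[1,0,0,-12,0],[1,0,0,-15,0],[1,0,0,-15,0],[1,0,0,-15,0],[1,0,0,-15,0]]]'
cat > chk.py <<'E'
from h import *
im,d,o=cap('wrist'); pose(); P=cloud('wrist',d,o)
m=((P[:,:,2]>30)&(P[:,:,2]<45)&(abs(P[:,:,0]-563)<74)&(P[:,:,1]>5)&(P[:,:,1]<195)).astype(np.uint8)
n,l,s,c=cv2.connectedComponentsWithStats(m)
for i in range(1,n):
    if s[i,4]>200:
        q=P[l==i]; (x,y),r=cv2.minEnclosingCircle(q[:,:2].astype(np.float32)); print('placed (%.1f,%.1f) r %.1f z %.1f n %d'%(x,y,r,np.median(q[:,2]),s[i,4]))
E
python3 chk.py; python3 -c "
from h import *; go(479,-258,300,90)"
```

```text
time: 47.05
tool_pos: [524.3, 60.1, 21.8]
tcp_rot: [-3.141, -0.0, 1.492]
contact_force: [-0.2, -0.2, -0.5]
grip_width: 54.7
finger_force: 0.0
time: 48.05
tool_pos: [523.5, 60.1, 171.3]
tcp_rot: [-3.14, -0.0, 1.492]
contact_force: [-0.4, -0.5, 0.5]
grip_width: 91.1
finger_force: 0.0
t 48.10 [523.4  60.1 171. ] [-179.9    0.    85.5] F [-1.   0.1 -0.3] M [-0.06  0.05  0.01] w 91.5 f 0.0 j6 0.05
placed (524.6,61.3) r 24.7 z 35.2 n 1702
row: x -32.06 y -1.94 z -12.90 turn -4.5
```

```bash
python3 -m crank '[[[1,-4,-0.2,-3,0],[1,-8,-0.5,-6,-1],[1,-12.5,-0.8,-9,-2],[1,-17,-1,-11,-3],[1,-21.5,-1.3,-12.9,-4],[1,-26,-1.6,-12.9,-4.5],[1,-30,-1.94,-12.9,-4.5],[1,-32.06,-1.94,-12.9,-4.5],[1,-32.06,-1.94,-12.9,-4.5],[1,-32.06,-1.94,-12.9,-4.5]]]'
python3 - <<'E'
from cakes import *
cakes(); go(441.2,-260.9,60,90)
E
```

```text
time: 49.1
tool_pos: [479.5, -257.8, 299.8]
tcp_rot: [-3.14, -0.002, 1.57]
contact_force: [0.6, -0.9, 0.4]
grip_width: 91.8
finger_force: 0.0
t 49.15 [ 479.7 -257.2  300.2] [-1.799e+02 -1.000e-01  9.000e+01] F [-0.   0.1  0.7] M [-0.09  0.08 -0.03] w 91.7 f 0.0 j6 -0.63
cake? (442.2,-260.8) r 24.7 z 21.2 n 782 [ 442.2 -260.8   21.2]
cake? (545.1,-278.8) r 25.1 z 24.2 n 793 [ 544.4 -278.7   24.1]
row: x -0.37 y -3.85 z 24.02 turn 0.0
```

Run:
```python
from h import *
z=np.load('/tmp/wrist.npz'); im,d=z['im'],z['d']; o=dict(tool_pos=z['p'],tcp_rot=z['r']); P=cloud('wrist',d,o)
out=[]
for x,y in((442.2,-260.8),(544.5,-278.7)):
    D=np.hypot(P[:,:,0]-x,P[:,:,1]-y); 
    for a,b in((0,8),(8,14),(14,19),(19,24),(28,35)): q=P[(D>=a)&(D<b)]; print((x,y),(a,b),np.percentile(q[:,2],[5,50,95]).round(1),im[(D>=a)&(D<b)].mean(0).round())
    v,u=np.argwhere((D<25)).mean(0).astype(int); out.append(cv2.resize(im[max(v-35,0):v+35,u-35:u+35],(390,390),interpolation=cv2.INTER_CUBIC))
cv2.imwrite('pics/bc.png',np.hstack(out)[:,:,::-1])
```

```text
(442.2, -260.8) (0, 8) [ 19.6  23.4 344.9] [103.  97.  76.]
(442.2, -260.8) (8, 14) [ 20.6 346.  368.5] [83. 81. 72.]
(442.2, -260.8) (14, 19) [ 20.  327.9 377.6] [98. 95. 83.]
(442.2, -260.8) (19, 24) [ 18.5 327.5 385.9] [123. 118. 103.]
(442.2, -260.8) (28, 35) [326.1 405.4 417.1] [108. 108. 106.]
(544.5, -278.7) (0, 8) [ 24.6 389.1 389.9] [56. 55. 54.]
(544.5, -278.7) (8, 14) [ 23.2 389.1 401. ] [58. 57. 55.]
(544.5, -278.7) (14, 19) [ 23.5 388.7 408. ] [65. 61. 53.]
(544.5, -278.7) (19, 24) [ 21.5 383.6 408.5] [77. 76. 70.]
(544.5, -278.7) (28, 35) [ -0.5 339.6 408.6] [102. 102.  99.]
```

View pics/bc.png

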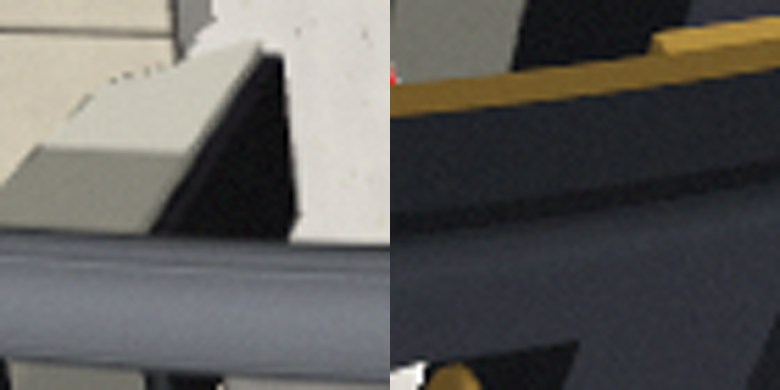

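That crop caught the gripper instead of the cakes, so I redo it limited to low points.

Run:
```python
from h import *
z=np.load('/tmp/wrist.npz'); im,d=z['im'],z['d']; o=dict(tool_pos=z['p'],tcp_rot=z['r']); P=cloud('wrist',d,o)
out=[]
for x,y in((442.2,-260.8),(544.5,-278.7)):
    D=np.hypot(P[:,:,0]-x,P[:,:,1]-y); D[P[:,:,2]>60]=999
    for a,b in((0,8),(8,14),(14,19),(19,24),(28,35)): q=P[(D>=a)&(D<b)]; print((x,y),(a,b),np.percentile(q[:,2],[5,50,95]).round(1),im[(D>=a)&(D<b)].mean(0).round())
    v,u=np.argwhere((D<25)).mean(0).astype(int); out.append(cv2.resize(im[v-28:v+28,u-28:u+28],(390,390),interpolation=cv2.INTER_CUBIC))
cv2.imwrite('pics/bc2.png',np.clip(np.hstack(out)*1.3,0,255).astype(np.uint8)[:,:,::-1])
```

```text
(442.2, -260.8) (0, 8) [19.2 22.4 24. ] [158. 147. 110.]
(442.2, -260.8) (8, 14) [19.1 21.6 23.6] [154. 143. 106.]
(442.2, -260.8) (14, 19) [18.9 21.4 23.8] [154. 144. 107.]
(442.2, -260.8) (19, 24) [ 5.2 20.4 22.8] [165. 155. 119.]
(442.2, -260.8) (28, 35) [-1.4  0.1  1.3] [202. 199. 192.]
(544.5, -278.7) (0, 8) [21.9 25.5 27.3] [164. 153. 115.]
(544.5, -278.7) (8, 14) [21.9 24.5 26.6] [157. 146. 109.]
(544.5, -278.7) (14, 19) [21.8 24.4 26.7] [155. 145. 107.]
(544.5, -278.7) (19, 24) [ 3.3 23.2 25.7] [161. 150. 114.]
(544.5, -278.7) (28, 35) [-1.3 -0.   1.4] [203. 199. 192.]
```

View pics/bc2.png

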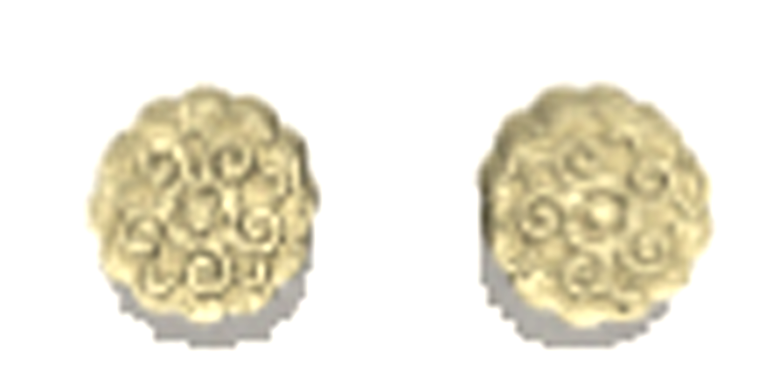

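```bash
python3 -m crank '[[[1,0,-1,4,0],[1,0,-2,8,0],[1,-0.1,-3,12,0],[1,-0.2,-3.6,16,0],[1,-0.37,-3.85,20,0],[1,-0.37,-3.85,23.5,0],[1,-0.37,-3.85,26,0],[1,-0.37,-3.85,27,0],[1,-0.37,-3.85,27,0],[1,-0.37,-3.85,27,0]]]'
python3 - <<'E'
from h import *
pose(); go(441.2,-260.9,10.5,90)
E
```

```text
time: 50.15
tool_pos: [442.2, -261.6, 32.1]
tcp_rot: [3.14, 0.001, 1.572]
contact_force: [-1.1, -0.1, 0.6]
grip_width: 91.8
finger_force: 0.0
t 50.15 [ 442.2 -261.6   32.1] [1.799e+02 1.000e-01 9.010e+01] F [-1.1 -0.1  0.6] M [-0.08  0.08  0.04] w 91.8 f 0.0 j6 -0.68
row: x 0.07 y -0.09 z 2.16 turn 0.1
```

```bash
python3 -m crank '[[[1,0.05,-0.06,1,0],[1,0.05,-0.06,1.8,0],[1,0.05,-0.06,2.1,0],[0,0.05,-0.06,2.1,0],[0,0.05,-0.06,2.1,0],[0,0.05,-0.06,2.1,0],[0,0.05,-0.06,2.1,0],[0,0.05,-0.06,2.1,0],[0,0.05,-0.06,2.1,0],[0,0.05,-0.06,2.1,0]]]'
python3 -m crank '[[[0,0,0,0,0],[0,0,0,-1,0],[0,0,0,-3,0],[0,0,0,-6,0],[0,0,0,-9.5,0],[0,0,0,-13,0],[0,0,0,-15.5,0],[0,0,0,-16,0],[0,0,0,-16,0],[0,0,0,-16,0]]]'
python3 - <<'E'
from h import *
pose(); go(603,142,170,175.5)
E
```

```text
time: 51.15
tool_pos: [440.8, -261.2, 10.2]
tcp_rot: [3.141, 0.0, 1.571]
contact_force: [-0.5, 0.2, 0.4]
grip_width: 47.2
finger_force: 30.0
time: 52.15
tool_pos: [440.0, -260.7, 168.9]
tcp_rot: [-3.14, -0.001, 1.571]
contact_force: [0.1, 0.7, -1.0]
grip_width: 47.5
finger_force: 30.0
t 52.15 [ 440.  -260.7  168.9] [-1.799e+02 -1.000e-01  9.000e+01] F [ 0.1  0.7 -1. ] M [-0.08  0.06 -0.  ] w 47.5 f 30.0 j6 -0.68
row: x 40.27 y 16.30 z -0.11 turn -85.5
```

```bash
python3 -m crank '[[[0,3,0.5,0,-4],[0,7,1,0,-12],[0,11.5,1.5,0,-20],[0,16,2,0,-28],[0,20.5,2.5,0,-36],[0,25,4,0,-44],[0,29,6,0,-52],[0,33,8.5,0,-60],[0,36,11,0,-68],[0,38,13,0,-76]]]'
python3 - <<'E'
from h import *
pose(); go(603,142,170,175.5)
E
```

```text
time: 53.15
tool_pos: [570.7, 121.3, 168.0]
tcp_rot: [-3.141, -0.003, 2.905]
contact_force: [0.9, -0.6, -0.3]
grip_width: 47.2
finger_force: 30.0
t 53.15 [570.7 121.3 168. ] [-180.    -0.2  166.4] F [ 0.9 -0.6 -0.3] M [-0.01 -0.03  0.03] w 47.2 f 30.0 j6 -1.26
row: x -2.65 y 2.77 z -0.20 turn -9.1
```

```bash
python3 -m crank '[[[0,-0.6,0.7,0,-3],[0,-1.4,1.5,0,-6],[0,-2.1,2.2,1,-9.1],[0,-2.68,2.8,3,-9.1],[0,-2.68,2.8,5.5,-9.1],[0,-2.68,2.8,8,-9.1],[0,-2.68,2.8,10.5,-9.1],[0,-2.68,2.8,12,-9.1],[0,-2.68,2.8,12,-9.1],[0,-2.68,2.8,12,-9.1]]]'
python3 - <<'E'
from h import *
pose(); go(603.3,142.4,22.7,175.5)
E
```

```text
time: 54.15
tool_pos: [602.9, 139.4, 49.1]
tcp_rot: [-3.141, -0.002, 3.056]
contact_force: [-0.2, -0.7, -0.8]
grip_width: 47.9
finger_force: 30.0
t 54.15 [602.9 139.4  49.1] [-1.800e+02 -1.000e-01  1.751e+02] F [-0.2 -0.7 -0.8] M [ 0.01 -0.01  0.05] w 47.9 f 30.0 j6 -1.38
row: x -0.02 y 0.30 z 2.64 turn -0.4
```

```bash
python3 -m crank '[[[0,-0.04,0.15,0.6,-0.4],[0,-0.04,0.28,1.2,-0.4],[0,-0.04,0.28,1.8,-0.4],[0,-0.04,0.28,2.3,-0.4],[0,-0.04,0.28,2.6,-0.4],[0,-0.04,0.28,2.65,-0.4],[0,-0.04,0.28,2.65,-0.4],[0.6,-0.04,0.28,2.65,-0.4],[0.6,-0.04,0.28,2.65,-0.4],[0.6,-0.04,0.28,2.65,-0.4]]]'
python3 -m crank '[[[0.6,0,0,0,0],[0.6,0,0,-1,0],[0.6,0,0,-2.5,0],[0.6,0,0,-5,0],[1,0,0,-8,0],[1,0,0,-12,0],[1,0,0,-16,0],[1,0,0,-18,0],[1,0,0,-18,0],[1,0,0,-18,0]]]'
python3 chk.py; python3 pk.py; python3 -c "
from h import *; go(480,-258,300,90)"
```

```text
time: 55.15
tool_pos: [604.3, 142.3, 23.9]
tcp_rot: [3.141, 0.001, 3.063]
contact_force: [0.1, -1.2, -0.2]
grip_width: 55.0
finger_force: 0.0
time: 56.15
tool_pos: [603.9, 142.3, 204.4]
tcp_rot: [3.141, 0.001, 3.063]
contact_force: [0.0, -0.1, -0.3]
grip_width: 91.6
finger_force: 0.0
t 56.20 [603.5 142.2 203.1] [-1.800e+02 -1.000e-01  1.755e+02] F [-0.7  0.3 -1. ] M [ 0.04 -0.01  0.02] w 91.6 f 0.0 j6 -1.38
placed (524.4,61.1) r 24.9 z 35.3 n 1389
placed (604.8,142.7) r 24.6 z 33.3 n 1359
t 56.25 [603.3 142.2 202.4] [-1.800e+02 -1.000e-01  1.755e+02] F [-0.3 -0.3 -0.4] M [0.04 0.01 0.02] w 91.5 f 0.0 j6 -1.38
floor (532.0,147.7) r 30.2 n 2054
floor (603.0,142.6) r 30.1 n 415
floor (597.4,53.4) r 30.0 n 1702
pred [(524.9, 60.0), (531.8, 147.7), (596.6, 54.3), (603.5, 142.0)]
row: x 9.15 y -40.86 z -9.76 turn 85.5
```

```bash
python3 -m crank '[[[1,2,-3,-2,8],[1,4,-6.5,-4,16],[1,6,-10,-6,24],[1,8,-14,-8,32],[1,9.15,-18,-9.7,40],[1,9.15,-22.5,-9.7,48],[1,9.15,-27,-9.7,56],[1,9.15,-31.5,-9.7,64],[1,9.15,-36,-9.7,72],[1,9.15,-40,-9.7,80]]]'
python3 -m crank '[[[1,0,0,0,2],[1,0,0,0,5],[1,0,0,0,5],[1,0,0,0,5],[1,0,0,0,5],[1,0,0,0,5],[1,0,0,0,5],[1,0,0,0,5],[1,0,0,0,5],[1,0,0,0,5]]]'
python3 - <<'E'
from cakes import *
cakes(); go(543.8,-278.8,30,90)
E
```

```text
time: 57.25
tool_pos: [480.6, -251.2, 299.1]
tcp_rot: [-3.139, -0.002, 1.66]
contact_force: [0.2, 0.4, -0.3]
grip_width: 91.6
finger_force: 0.0
time: 58.25
tool_pos: [481.5, -249.3, 300.6]
tcp_rot: [3.141, 0.0, 1.58]
contact_force: [0.2, -0.6, 0.5]
grip_width: 91.6
finger_force: 0.0
t 58.30 [ 481.5 -249.3  300.6] [180.    0.   90.5] F [ 0.2 -0.7 -0.3] M [-0.11  0.07 -0.01] w 91.8 f 0.0 j6 -0.63
cake? (544.5,-278.9) r 25.1 z 24.1 n 796 [ 544.5 -278.4   24.2]
row: x -3.00 y 6.20 z 27.06 turn 0.5
```

```bash
python3 -m crank '[[[1,-0.5,1,2,-8],[1,-1,2,4,-16],[1,-1.5,3,6,-24],[1,-2,4,8,-32],[1,-2.5,5,10,-40],[1,-3,6.2,12,-48],[1,-3,6.2,14,-56],[1,-3,6.2,16,-64],[1,-3,6.2,17,-72],[1,-3,6.2,18,-80]]]'
python3 - <<'E'
from h import *
pose(); go(543.8,-278.8,10.5,180)
E
```

```text
time: 59.3
tool_pos: [543.6, -278.7, 119.6]
tcp_rot: [3.141, -0.001, 2.982]
contact_force: [0.1, -0.0, 0.6]
grip_width: 91.9
finger_force: 0.0
t 59.30 [ 543.6 -278.7  119.6] [180.   -0.  170.8] F [ 0.1 -0.   0.6] M [-0.    0.01  0.03] w 91.9 f 0.0 j6 -2.01
row: x -0.02 y -0.01 z 10.91 turn -9.2
```

```bash
python3 -m crank '[[[1,0,0,2,-5],[1,0,0,4.5,-5],[1,0,0,7,-5],[1,0,0,9,-5],[1,0,0,10.3,-5],[1,0,0,10.85,-5],[0,0,0,10.85,-5],[0,0,0,10.85,-5],[0,0,0,10.85,-5],[0,0,0,10.85,-5]]]'
python3 -m crank '[[[0,0,0,0,0],[0,0,0,0,0],[0,0,0,0,0],[0,0,0,0,0],[0,0,0,-1,0],[0,0,0,-3,0],[0,0,0,-6,0],[0,0,0,-10,0],[0,0,0,-14,0],[0,0,0,-16,0]]]'
python3 - <<'E'
from h import *
pose(); go(531.4,147.7,170,175.5)
E
```

```text
time: 60.3
tool_pos: [544.2, -279.1, 13.0]
tcp_rot: [-3.141, 0.001, 3.063]
contact_force: [0.3, -0.4, 0.2]
grip_width: 64.5
finger_force: 0.0
time: 61.3
tool_pos: [544.8, -279.5, 176.6]
tcp_rot: [-3.139, 0.005, 3.063]
contact_force: [0.8, -0.3, 0.3]
grip_width: 48.2
finger_force: 30.0
t 61.30 [ 544.8 -279.5  176.6] [-179.8    0.3  175.5] F [ 0.8 -0.3  0.3] M [ 0.08 -0.08 -0.02] w 48.2 f 30.0 j6 -2.09
row: x 4.68 y 42.48 z 0.66 turn 0.0
```

```bash
python3 -m crank '[[[0,0.4,3,0,0],[0,0.8,7,0,0],[0,1.3,11.5,0,0],[0,1.8,16,0,0],[0,2.3,20.5,0,0],[0,2.8,25,0,0],[0,3.3,29.5,0,0],[0,3.8,34,0,0],[0,4.3,38.5,0,0],[0,4.68,42.48,0,0]]]'
python3 - <<'E'
from h import *
pose(); go(531.4,147.7,45,175.5)
E
```

```text
time: 62.3
tool_pos: [529.9, 150.5, 172.7]
tcp_rot: [3.141, 0.0, 3.064]
contact_force: [0.3, -0.0, -0.2]
grip_width: 48.3
finger_force: 30.0
t 62.30 [529.9 150.5 172.7] [180.    0.  175.5] F [ 0.3 -0.  -0.2] M [-0.01 -0.02  0.06] w 48.3 f 30.0 j6 -1.36
row: x -0.17 y -0.27 z 12.77 turn 0.0
```

```bash
python3 -m crank '[[[0,-0.08,-0.1,2,0],[0,-0.08,-0.1,5,0],[0,-0.08,-0.1,8,0],[0,-0.08,-0.1,10.5,0],[0,-0.08,-0.1,12.3,0],[0,-0.08,-0.1,12.8,0],[0,-0.08,-0.1,12.8,0],[0,-0.08,-0.1,12.8,0],[0,-0.08,-0.1,12.8,0],[0,-0.08,-0.1,12.8,0]]]'
python3 - <<'E'
from h import *
pose(); go(531.4,147.7,23.4,175.5)
E
```

```text
time: 63.3
tool_pos: [531.7, 147.4, 45.1]
tcp_rot: [3.141, 0.002, 3.063]
contact_force: [-0.2, 0.5, -0.3]
grip_width: 48.8
finger_force: 30.0
t 63.30 [531.7 147.4  45.1] [1.800e+02 1.000e-01 1.755e+02] F [-0.2  0.5 -0.3] M [ 0.01 -0.01  0.01] w 48.8 f 30.0 j6 -1.36
row: x 0.03 y 0.03 z 2.17 turn 0.0
```

```bash
python3 -m crank '[[[0,0,0.03,0.6,0],[0,0,0.03,1.2,0],[0,0,0.03,1.6,0],[0,0,0.03,1.9,0],[0,0,0.03,2.1,0],[0,0,0.03,2.15,0],[0,0,0.03,2.15,0],[0,0,0.03,2.15,0],[0.6,0,0.03,2.15,0],[0.6,0,0.03,2.15,0]]]'
python3 -m crank '[[[0.6,0,0,0,0],[0.6,0,0,-1,0],[0.6,0,0,-2.5,0],[0.6,0,0,-5,0],[1,0,0,-8,0],[1,-1,0,-12,0],[1,-3,0,-16,0],[1,-5,0,-20,0],[1,-7,0,-24,0],[1,-7,0,-26,0]]]'
python3 chk.py; python3 pk.py
python3 - <<'E'
from h import *
z=np.load('/tmp/wrist.npz'); cv2.imwrite('pics/w9.png',z['im'][:,:,::-1])
E
```

```text
time: 64.3
tool_pos: [531.3, 147.6, 22.8]
tcp_rot: [3.141, 0.001, 3.063]
contact_force: [-0.7, 0.9, -0.0]
grip_width: 54.5
finger_force: 0.0
time: 65.3
tool_pos: [603.4, 141.8, 286.9]
tcp_rot: [3.14, 0.007, 3.062]
contact_force: [0.4, 0.3, 0.6]
grip_width: 91.4
finger_force: 0.0
t 65.35 [603.3 142.  289.2] [179.9   0.5 175.5] F [-0.4  0.5  2.2] M [ 0.1   0.03 -0.03] w 91.8 f 0.0 j6 -1.38
placed (523.9,61.6) r 24.7 z 35.1 n 912
placed (532.1,147.5) r 25.3 z 36.3 n 999
placed (604.9,143.2) r 24.7 z 33.2 n 882
t 65.40 [602.4 142.1 286.6] [179.9   0.4 175.5] F [ 0.1 -0.  -0. ] M [0.07 0.01 0.02] w 91.5 f 0.0 j6 -1.38
floor (597.1,53.6) r 29.9 n 1160
pred [(524.9, 60.0), (531.8, 147.7), (596.6, 54.3), (603.5, 142.0)]
```

View pics/w9.png

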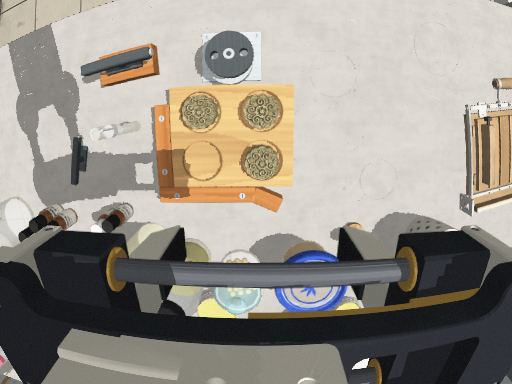

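All three cakes sit in pockets, the board is tight in the corner, and the spanner stands in its stand at (120,63). One last check of the spanner's level and the collar angle, then I hand in.

Run:
```python
from h import *
z=np.load('/tmp/wrist.npz'); o=dict(tool_pos=z['p'],tcp_rot=z['r']); P=cloud('wrist',z['d'],o).reshape(-1,3)
h=P[(P[:,2]>60)&(P[:,2]<80)&(abs(P[:,0]-435)<16)&(abs(P[:,1]+46)<65)]
print(len(h),np.percentile(h,[1,50,99],axis=0).round(1).tolist(),'tilt',np.polyfit(h[:,1],h[:,2],1))
c=P[(abs(P[:,2]-40)<3)&(np.hypot(P[:,0]-447,P[:,1]-110)<30)&(np.hypot(P[:,0]-447,P[:,1]-110)>14)]; print('collar pts',len(c))
b=cv2.minAreaRect(P[(abs(P[:,2]-20)<1.5)&(abs(P[:,0]-563)<84)&(P[:,1]>8)&(P[:,1]<205)][:,:2].astype(np.float32)); print(b)
h=P[(P[:,2]<34)&(P[:,2]>4)&(np.hypot(P[:,0]-448,P[:,1]-110)<27)]; print('holes pts',np.round(h[:60:6],0).tolist())
im=z['im']; Q=cloud('wrist',z['d'],o); g=im.max(2); D=np.hypot(Q[:,:,0]-448.3,Q[:,:,1]-110.2); m=(D>14)&(D<26)&(g>110); q=Q[m][:,:2]-[448.3,110.2]; C=q.T@q; w,v=np.linalg.eigh(C); print('holes axis yaw',np.degrees(np.arctan2(v[1,1],v[0,1])),m.sum())
```

```text
843 [[427.2, -104.2, 60.9], [436.5, -41.5, 67.5], [444.6, 9.3, 69.7]] tilt [-4.14049754e-03  6.69451573e+01]
collar pts 1033
((561.6455078125, 100.74968719482422), (184.9775390625, 165.68663024902344), 86.73079681396484)
holes pts [[441.0, 132.0, 32.0], [444.0, 126.0, 33.0], [444.0, 134.0, 30.0], [444.0, 132.0, 23.0], [443.0, 93.0, 33.0], [446.0, 131.0, 24.0], [442.0, 89.0, 22.0], [446.0, 128.0, 21.0], [444.0, 85.0, 30.0], [444.0, 93.0, 24.0]]
holes axis yaw 81.68868343450643 309
```

```bash
python3 -c "
from plant import bot
print(bot.close_job())"
```

```text
the job is handed in; nothing more can be done
None
```

I handed the job in at about 65 s of the 210 s: three cakes (all I found) are in pockets, the board is home and clamped, and the spanner is back in its stand. The hand-in returned no verdict, and I inferred the lock from turning torque and hole positions, not from a cam force reading.

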